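Rack the washed scrapers, bring the drying lamp over them and start the timer

ROBOT

A 7-joint arm with a two-finger parallel gripper is mounted at the origin on a cart in front of the work surface, level with it; the furniture and walls round the work are solid. World frame = base frame: x ahead of the robot, y to its left, z up, the work surface at z = 0. Lengths are in m, angles in degrees, forces in N, time in s.
With the tool pointing down it reaches from about 0.425 to 0.875 m from the base axis. Payload 4.7 kg.
Tool frame: the origin (TCP) lies at the very end of the fingers, on their centre line; the grasp point (between the pads) lies 19 mm behind it (env.grip_point_offset is the distance from the TCP to the grasp point, in m); z points along the fingers, y is the line along which they close (so a half turn about z gives the same grasp; the last joint's range is limited). The gripper opens to 87 mm and grips with 3 to 60 N. Pads are 19 mm wide; open, the fingers measure 117 mm over their backs; the gripper's body (75 mm by 190 mm) begins 51 mm behind the grasp point.
Start: joints at [-76.026, 18.392, -4.016, 83.108, 1.295, 78.541, -3.26], TCP at [0.148, 0.633, 0.223] pointing down, gripper open.
Joint ranges: [-163.93, 163.93], [-17.29, 119.83], [-79.2, 71.16], [3.27, 140.29], [-89.18, 269.18], [5.43, 117.66], [-154.24, 154.24]. Speed limits (degrees/s): [147.25, 147.25, 180, 180, 180, 180, 180].

INTERFACE

Orientations are given as [roll, pitch, yaw] about the fixed x, y, z axes, in that order (R = Rz(yaw) Ry(pitch) Rx(roll)).
In Python, from cell import env gives the robot as it stands.
- The arm moves only by the tool jog_arm, never from a script. Its argument "motion" is a list of rows, each an object of numbers: "x", "y", "z": the shift along the tool's x, y, z in cm; "ax", "ay", "az": the turn, a rotation vector about the tool's x, y, z in degrees. In form: [{"x": .., "y": .., "z": .., "ax": .., "ay": .., "az": ..}, ...]. A call has exactly 5 rows; each row shifts and turns the commanded pose from where the row before left it, along the tool's axes as they then stand; what a row does not reach is not made up. A row lasts 1/10 s, in which the tool goes at most 50 mm and 8.59 degrees, less where a joint would pass 70% of its speed; a pose out of reach is approached as far as the arm can. A call is refused whole if a number of a shift passes 5 or a number of a turn 8.59, either way. A call with a gripper value outside its range is refused whole. "claw" is the gripper command: -1 is shut, 1 is fully open, values between are in proportion, set as the call begins (left out, the last holds). The fingers move at their own pace and stop on an object; "squeeze" is the grip in N (left out, the last holds). Time passes only in rows, so rows that do not move let the fingers close, or fill a call up. It gives the time, the measured TCP pose, the force, the opening and the grip force at its end, in the units of the state.
- env.get_obs(): the state, without advancing time (a new reading comes with each control period).
- env.read_camera(name): name is "side" or "top" or "wrist"; returns the picture (480x640x3 uint8, red, green, blue); there is no depth.
- env.camera_params(name): a dict with "fx", "fy", "cx", "cy" (pixels), "extrinsics" (4x4, takes a point from world to camera coordinates). Camera axes: x right, y up, looking along -z (the intrinsics and any distortion apply to the point x, -y, -z); pixel columns grow to the right and rows downward; lengths in m; the calibration is good to about 2 mm. The wrist camera is an equidistant fisheye: a pixel r from the principal point sees the ray r / f radians off the axis. A picture is of the moment at which its call begins: read the wrist's pose just before it. camera_params takes no time and is no camera call; for the wrist camera it gives the pose at the moment of the call.
- env.sign_off(): hands the job in; it is judged then, once.
The state is a dict: "time_s": time; "qpos": joint angles; "joint_velocities": joint speeds; "effort": joint torques, N m; "tool_pos": TCP position; "tool_rot": TCP orientation; "force": force on the tool from outside, world axes, zero at the start; "wrist_torque": the same for the moment, N m; "grip_width": finger opening in m; "grasp_force": force on a finger pad.
Only numpy, scipy, OpenCV 4.12 (cv2) and the standard library are available. Lean on these libraries where they do the work, as an engineer would, in place of code of your own. Each camera call takes 0.05 s, during which the arm holds its last target. There are 200 camera calls.

TASK

Swing the drying lamp well clear of the rack, then slide every scraper from the mat blade first into a slot of the rack, one to a slot, fully home against the back. Then swing the lamp back over the middle of the rack, stand the timer upright with its back squarely against the middle of the steel bench stop, and with it braced there press its green button fully in for a moment to start it. Leave everything so, and do not knock over the teal jar behind the mat.

Things in the scene. Friction and masses are not known exactly. Their poses are not given: they have to be found in the camera images.
- rack: fixed wooden drying rack, 147 deep x 214 wide x 31 mm high, with three level slots side by side, open to the front. Origin on the bench under the middle of the front edge of its roof; +x points into the slots, +y left, z up. Its floor board runs on in front as an 8 mm high sill to x = -60 mm; the 16 mm wide dividers between slots (11 mm tall) run forward to x = -20 mm, round-nosed
- slot_1 (a point): slot 1 (1 is leftmost): middle of its floor at the roof's front edge (rack x = 0, y = 66 mm, 8 mm above the bench); axes as the rack's. The slot is 50 mm wide, 11 mm high (roof underside 19 mm above the bench) and closed by a back wall 75 mm in along +x
- slot_2 (a point): slot 2 (1 is leftmost): middle of its floor at the roof's front edge (rack x = 0, y = 0 mm, 8 mm above the bench); axes as the rack's. The slot is 50 mm wide, 11 mm high (roof underside 19 mm above the bench) and closed by a back wall 75 mm in along +x
- slot_3 (a point): slot 3 (1 is leftmost): middle of its floor at the roof's front edge (rack x = 0, y = -66 mm, 8 mm above the bench); axes as the rack's. The slot is 50 mm wide, 11 mm high (roof underside 19 mm above the bench) and closed by a back wall 75 mm in along +x
- rack_mid (a point): middle of the top of the rack's roof, 31 mm above the bench (rack x = 37.5 mm, y = 0)
- lamp_post (a point): drying lamp's swing axis (vertical), 200 mm above the bench: a fixed 18 mm post on a round 80 mm foot behind the rack's left end
- lamp_knob (a point): middle (240 mm above the bench) of the round upright red knob (22 mm across, free from 211 to 260 mm above the bench) on top of the lamp's white shade, at the end of the swinging arm, 168 mm from the swing axis. The shade, 96 mm across, hangs right below it, 150 to 200 mm above the bench
- lamp_arm (a joint): angle of the lamp's arm about its post (rad, -0.2 to 2.2); at 0 it points to the right, roughly along the rack's -y; grows as the shade swings clockwise seen from above, towards the robot, then left. Near 0.32 it is over the rack's middle. Stiff (0.5 N m, about 3 N at the knob); stays where it is left
- scraper_1_grip (a point): flat steel scraper, red handle, 180 mm long, 0.09 kg; may be absent; on the mat, blade roughly away from the robot. Point in the handle, 10 mm above the flat underside of blade and handle: a good place to grip. Handle 20 wide (y) x 20 tall, from 60 mm behind the point to 35 mm ahead; then along +x the blade, 85 long x 44 wide x 4 mm thick, its tip 120 mm ahead of the point. z is up
- scraper_2_grip (a point): flat steel scraper, blue handle, 180 mm long, 0.09 kg; may be absent; on the mat, blade roughly away from the robot. Point in the handle, 10 mm above the flat underside of blade and handle: a good place to grip. Handle 20 wide (y) x 20 tall, from 60 mm behind the point to 35 mm ahead; then along +x the blade, 85 long x 44 wide x 4 mm thick, its tip 120 mm ahead of the point. z is up
- scraper_3_grip (a point): flat steel scraper, yellow handle, 180 mm long, 0.09 kg; may be absent; on the mat, blade roughly away from the robot. Point in the handle, 10 mm above the flat underside of blade and handle: a good place to grip. Handle 20 wide (y) x 20 tall, from 60 mm behind the point to 35 mm ahead; then along +x the blade, 85 long x 44 wide x 4 mm thick, its tip 120 mm ahead of the point. z is up
- timer: loose white timer, a block 54 deep (x) x 58 wide (y) x 66 mm high, 0.25 kg. Origin under its middle; -x is its front, with the display and the green button; its back is at x = +27 mm
- timer_mid (a point): centre of the timer, 33 mm above its underside; axes as the timer's
- button_tip (a point): middle of the outer end of the timer's round green start button (25 mm across), 28 mm above the underside, standing 14 mm proud of the timer's front; it moves with the button, inwards along the timer's +x
- timer_button (a joint): how far the timer's button is pushed in (m, 0 to 0.006); springs back; 1.5 N starts it, about 5 N takes it fully in; it counts as pressed beyond 0.004
- bench_stop: steel angle stop fixed to the bench left of the rack, 70 mm wide (y), 45 mm high. Origin at the foot of the middle of its upright front face, which looks to -x; +x points through the face away from the robot
- drip_mat: fixed black rubber mat, 250 x 200 x 4 mm, on which the scrapers lie; origin under its middle
- jar_teal: bystander: jar of teal enamel powder, 58 x 89 mm high, standing behind the mat; origin under its middle

How it is judged:
By the outcome, as a careful person would: the job done as asked, in the order asked, and still so for the second after the job is handed in, with the robot touching nothing.
Of scraper_1, scraper_2, scraper_3 only 2 to 3 are there at a start; the rules pass over those that are not, and their reading is None.
At some moment in a run one of timer may be knocked a few centimetres aside while the robot is not near it.
Once in a run the grip may slacken for a moment while it holds something.
It also fails if it takes over 210 s, if anything falls off the work surface, if the arm or the gripper's body presses on something with over 40 N, if the wrist force passes 120 N, or if a joint passes its speed limit or range.

## Working session

There is one attempt and no reset: what is moved stays moved. The work goes in short steps, Python scripts to look and compute and a tool call to move; the robot and the scene stay as the last step left them, time stands still between calls to the robot, and variables do not carry over. Pictures are saved under pics/ and viewed, at most 14 in all, crops included, and the job is handed in when it is done.

Besides the shell and the picture viewer there is one more tool, called as a command line: name --argument value ..., lists and objects as JSON in quotes. jog_arm: Moves the arm, as the interface text tells. Its arguments: {"type":"object","properties":{"motion":{"type":"array"},"claw":{"type":"number"},"squeeze":{"type":"number"}},"required":["motion"]}

```bash
ls; mkdir -p pics
python3 - <<'E'
from cell import env
import cv2,numpy as np
for n in ("top","side"):
    im=env.read_camera(n); cv2.imwrite(f"pics/{n}0.png",im[:,:,::-1])
    p=env.camera_params(n); print(n,{k:(np.round(v,4).tolist()) for k,v in p.items() if not isinstance(v,str)})
o=env.get_obs(); print({k:np.round(v,3).tolist() for k,v in o.items()})
E
```

```text
pics
top {'fx': 533.1039, 'fy': 533.1039, 'cx': 317.2614, 'cy': 241.7069, 'extrinsics': [[0.0268, -0.9995, 0.0144, -0.1265], [0.9839, 0.0289, 0.1766, -0.5844], [-0.177, 0.0094, 0.9842, -1.1556], [0.0, 0.0, 0.0, 1.0]]}
side {'fx': 621.0755, 'fy': 621.0755, 'cx': 329.8534, 'cy': 237.8702, 'extrinsics': [[0.9903, -0.1383, 0.016, -0.5687], [0.0779, 0.6457, 0.7596, -0.1025], [-0.1154, -0.751, 0.6502, -1.5609], [0.0, 0.0, 0.0, 1.0]]}
{'time_s': 0.1, 'qpos': [-76.025, 18.437, -4.015, 83.169, 1.294, 78.542, -3.261], 'joint_velocities': [-0.0, -0.052, -0.021, -0.137, -0.067, -0.099, -0.042], 'effort': [0.0, -49.256, -0.406, -31.34, -0.064, 0.039, 0.0], 'tool_pos': [0.148, 0.632, 0.222], 'tool_rot': [-179.898, 0.005, 166.833], 'force': [-0.135, -0.503, 0.15], 'wrist_torque': [-0.01, 0.025, 0.035], 'grasp_force': 0.0, 'grip_width': 0.087}
```

View pics/top0.png

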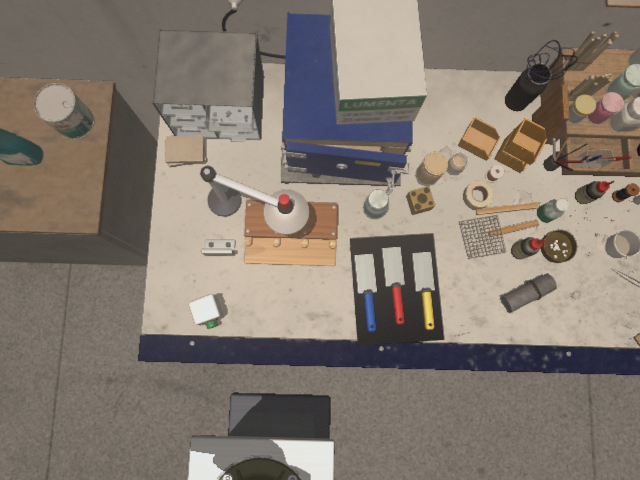

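View pics/side0.png

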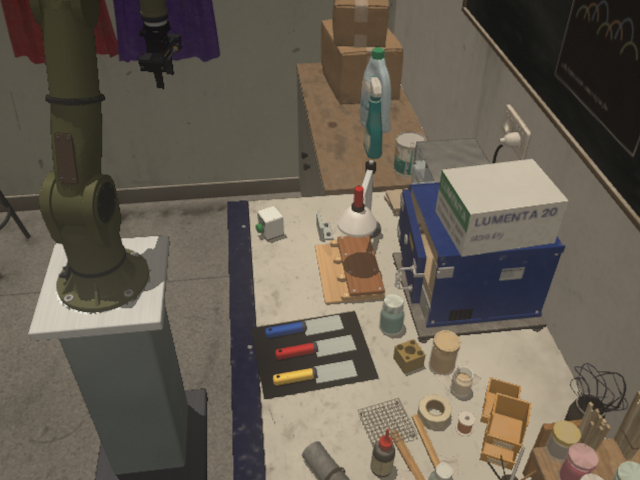

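The top view shows all three scrapers: blue (368,295), red (397,285) and yellow (426,290). The rack is at (291,233), the lamp knob at (284,201), the stop at (219,246), the timer at (205,310) and the jar at (377,201).

```bash
cat > h.py <<'E'
from cell import env
import cv2,numpy as np
from scipy.spatial.transform import Rotation as R
def cam(n,p=None):
    p=p or env.camera_params(n); E=np.array(p["extrinsics"]); return p,E[:3,:3],E[:3,3]
def ray(n,uv,p=None):
    p,Rm,t=cam(n,p); x=(uv[0]-p["cx"])/p["fx"]; y=(uv[1]-p["cy"])/p["fy"]
    if n=="wrist":
        r=np.hypot(x,y); s=np.sin(r)/r if r>1e-9 else 1; d=np.array([x*s,-y*s,-np.cos(r)])
    else: d=np.array([x,-y,-1])
    return -Rm.T@t, Rm.T@d
def onz(n,uv,z,p=None):
    c,d=ray(n,uv,p); return c+d*(z-c[2])/d[2]
def proj(n,P,p=None):
    p,Rm,t=cam(n,p); q=Rm@np.asarray(P)+t; x,y,z=q[0],-q[1],-q[2]
    if n=="wrist":
        rr=np.hypot(x,y); a=np.arctan2(rr,z)/rr; return p["cx"]+p["fx"]*a*x,p["cy"]+p["fy"]*a*y
    return p["cx"]+p["fx"]*x/z,p["cy"]+p["fy"]*y/z
def tri(a,ua,b,ub):
    c1,d1=ray(a,ua);c2,d2=ray(b,ub); s=np.linalg.lstsq(np.c_[d1,-d2],c2-c1,rcond=None)[0]
    P,Q=c1+s[0]*d1,c2+s[1]*d2; return (P+Q)/2,np.linalg.norm(P-Q)
def hsv(im,lo,hi,box=None):
    m=cv2.inRange(cv2.cvtColor(im,cv2.COLOR_RGB2HSV),lo,hi)
    if box:
        k=np.zeros_like(m);x0,y0,x1,y1=box;k[y0:y1,x0:x1]=255;m&=k
    return m
def big(m):
    c=cv2.findContours(m,cv2.RETR_EXTERNAL,cv2.CHAIN_APPROX_NONE)[0]; return max(c,key=cv2.contourArea) if c else None
E
python3 - <<'E'
from h import *
im=env.read_camera("top")
hs={"blue":((105,120,60),(120,255,255),(350,280,440,335)),"red":((0,150,80),(6,255,255),(350,270,440,335)),"yel":((20,150,100),(32,255,255),(350,280,440,340))}
for k,(lo,hi,b) in hs.items():
    c=big(hsv(im,lo,hi,b)); r=cv2.minAreaRect(c)
    pts=cv2.boxPoints(r); P=np.array([onz("top",q,.02) for q in pts])
    print(k,cv2.contourArea(c),r,np.round(P[:,:2],4).tolist())
blm=hsv(im,(0,0,100),(180,60,255),(352,236,440,310))
n,l,s,ce=cv2.connectedComponentsWithStats(blm)
for i in range(1,n):
    if s[i,4]>200:
        r=cv2.minAreaRect(np.argwhere(l==i)[:,::-1].astype(np.float32)); print("blade",r,np.round([onz("top",q,.008)[:2] for q in cv2.boxPoints(r)],4).tolist())
# zoomed crop of rack/stop/timer
cr=im[160:335,150:350]; cv2.imwrite("pics/crop1.png",cv2.resize(cr,(800,700))[:600,:,::-1] if 0 else cv2.resize(cr,(680,595),interpolation=cv2.INTER_CUBIC)[:,:,::-1])
si=env.read_camera("side"); cr=si[180:310,240:400]; cv2.imwrite("pics/crop2.png",cv2.resize(cr,(720,585),interpolation=cv2.INTER_CUBIC)[:,:,::-1])
E
```

```text
blue 265.0 ((369.7685852050781, 312.5696716308594), (37.307376861572266, 8.438010215759277), 84.5596694946289) [[0.4741, -0.2203], [0.4765, -0.2396], [0.3927, -0.2483], [0.3904, -0.2293]]
red 265.0 ((397.9512023925781, 305.0610046386719), (36.55284118652344, 8.503228187561035), 83.6598129272461) [[0.4921, -0.2844], [0.4948, -0.3038], [0.4123, -0.313], [0.4097, -0.2937]]
yel 17.5 ((431.0, 312.5), (4.0, 31.0), 0.0) [[0.4021, -0.3694], [0.4723, -0.3701], [0.4726, -0.3793], [0.4023, -0.3785]]
blade ((436.0, 265.5), (59.0, 6.0), 90.0) [[0.6176, -0.3838], [0.618, -0.398], [0.4786, -0.3961], [0.4782, -0.3821]]
blade ((392.6158447265625, 266.0426940917969), (38.87190246582031, 19.32552146911621), 83.6598129272461) [[0.5857, -0.2605], [0.5921, -0.3057], [0.5012, -0.3157], [0.495, -0.271]]
blade ((422.8854064941406, 271.296630859375), (39.34577560424805, 19.53067398071289), 84.5596694946289) [[0.5762, -0.3321], [0.582, -0.378], [0.49, -0.3857], [0.4844, -0.3404]]
blade ((364.97027587890625, 273.2029724121094), (39.204463958740234, 19.40322494506836), 84.2894058227539) [[0.5674, -0.196], [0.5733, -0.2413], [0.4821, -0.2511], [0.4764, -0.2064]]
```

View pics/crop1.png

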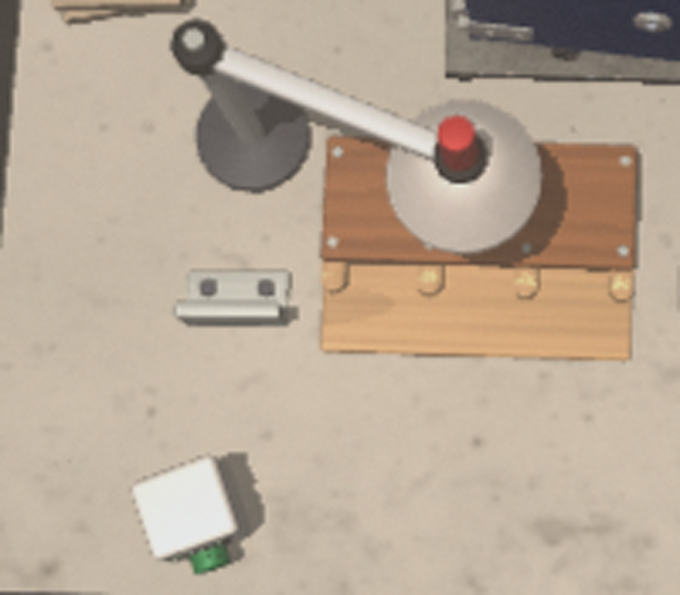

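View pics/crop2.png

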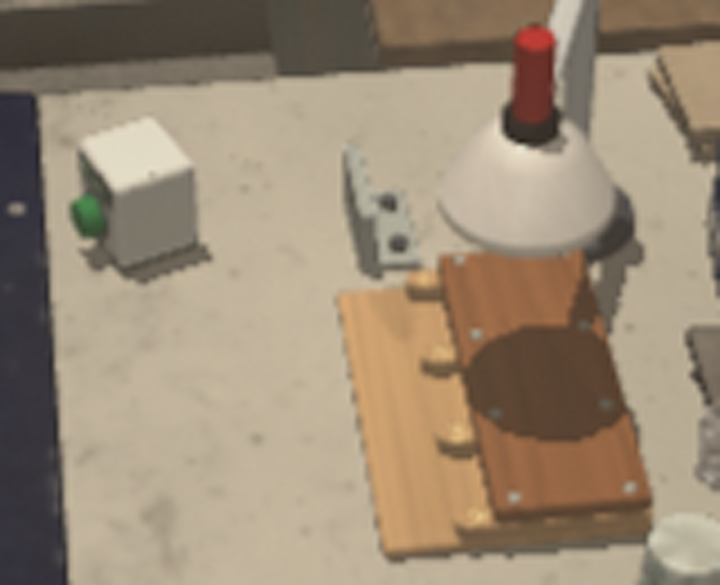

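Run:
```python
from h import *
A=lambda u,v:(150+u/3.4,160+v/3.4); B=lambda u,v:(240+u/4.5,180+v/4.5)
print("cams",ray("top",(0,0))[0],ray("side",(0,0))[0])
f=lambda P:np.round(P,4).tolist()
for n,uv,z in [("roofFL",(323,260),.031),("roofFR",(635,267),.031),("roofBL",(328,138),.031),("roofBR",(637,146),.031),("sillL",(322,350),.008),("sillR",(630,358),.008),("stopFL",(177,310),.045),("stopFR",(279,315),.045),("stopfootL",(178,318),.0),("stopfootR",(280,321),.0),("timTop",(134,492),.066),("timTop2",(208,457),.066),("timTop3",(236,530),.066),("timTop4",(160,560),.066),("post",(197,42),.27)]:
    print(n,f(onz("top",A(*uv),z)))
for n,uv,z in [("roofFL",(440,255),.031),("roofFR",(497,512),.031),("roofBR",(648,497),.031),("sillL",(340,294),.008),("sillR",(388,551),.008),("stopL",(347,150),.045),("stopR",(372,273),0.0),("timTL",(80,150),.066),("timTR",(152,118),.066),("tR",(194,168),.066),("tF",(122,190),.066)]:
    print("side",n,f(onz("side",B(*uv),z)))
print("knobtop",tri("top",A(457,126),"side",B(536,37)))
print("knobbase",tri("top",A(459,162),"side",B(531,115)))
print("button",tri("top",A(210,565),"side",B(85,215)))
print("jartop",tri("top",(377,197),"side",(393,300)))
```

```text
cams [ 0.37384386 -0.09868495  1.24235888] [ 0.39113456 -1.18459036  1.10181159]
roofFL [0.5991, 0.0568, 0.031]
roofFR [0.6005, -0.1552, 0.031]
roofBL [0.6844, 0.0577, 0.031]
roofBR [0.6852, -0.1548, 0.031]
sillL [0.5406, 0.0572, 0.008]
sillR [0.5411, -0.1541, 0.008]
stopFL [0.5597, 0.1504, 0.045]
stopFR [0.5583, 0.0824, 0.045]
stopfootL [0.5611, 0.1587, 0.0]
stopfootR [0.561, 0.0883, 0.0]
timTop [0.4372, 0.1659, 0.066]
timTop2 [0.461, 0.1199, 0.066]
timTop3 [0.4148, 0.0991, 0.066]
timTop4 [0.3944, 0.1464, 0.066]
post [0.6759, 0.1023, 0.27]
side roofFL [0.6027, 0.0545, 0.031]
side roofFR [0.6017, -0.1582, 0.031]
side roofBR [0.6841, -0.1571, 0.031]
side sillL [0.543, 0.053, 0.008]
side sillR [0.5433, -0.1577, 0.008]
side stopL [0.5582, 0.1427, 0.045]
side stopR [0.5656, 0.0787, 0.0]
side timTL [0.397, 0.1351, 0.066]
side timTR [0.4417, 0.1612, 0.066]
side tR [0.4629, 0.1099, 0.066]
side tF [0.4194, 0.0944, 0.066]
knobtop (array([ 0.63374783, -0.04332833,  0.25815614]), np.float64(0.0029562159296884867))
knobbase (array([ 0.62985287, -0.04241299,  0.20613534]), np.float64(0.004872777001478222))
button (array([0.39486264, 0.12142446, 0.02689635]), np.float64(0.004206773826144512))
jartop (array([ 0.68549095, -0.24089337,  0.0852871 ]), np.float64(0.004229794694434761))
```

jog_arm --motion '[{"z": -5, "az": -6.6}, {"z": -5, "az": -6.6}, {"x": -3, "y": -4}, {"x": -3, "y": -4}, {"x": -3, "y": -4}]' --claw 1 --squeeze 15

```text
$.motion[0]: bad value
```

Run:
```python
from h import *
A=lambda u,v:(150+u/3.4,160+v/3.4); B=lambda u,v:(240+u/4.5,180+v/4.5)
print("foot",onz("top",A(253,136),.01))
for z in(.2,.22,.24): print(onz("top",A(194,40),z))
o=env.get_obs();print(o["tool_pos"],o["tool_rot"],o["qpos"])
```

```text
foot [0.68963117 0.11274543 0.01      ]
[0.69881125 0.11863216 0.2       ]
[0.69257602 0.11446244 0.22      ]
[0.68634079 0.11029272 0.24      ]
[0.14803072 0.63256837 0.22188085] [-1.79932180e+02  5.26184493e-03  1.66835208e+02] [-76.02558472  18.42195005  -4.01526962  83.14917635   1.29546685
  78.54192091  -3.25940343]
```

jog_arm --motion '[{"x": 0, "y": 0, "z": -5, "ax": 0, "ay": 0, "az": -6.6}, {"x": 0, "y": 0, "z": -5, "ax": 0, "ay": 0, "az": -6.6}, {"x": -3, "y": -4, "z": 0, "ax": 0, "ay": 0, "az": 0}, {"x": -3, "y": -4, "z": 0, "ax": 0, "ay": 0, "az": 0}, {"x": -3, "y": -4, "z": 0, "ax": 0, "ay": 0, "az": 0}]' --claw 1 --squeeze 15

```text
time_s: 0.7
tool_pos: [0.239, 0.5117, 0.3227]
tool_rot: [180.0, 0.0, -179.9]
force: [1.0, -0.2, -0.1]
grip_width: 0.0871
grasp_force: 0.0
```

jog_arm --motion '[{"x": -2.62, "y": -3.7, "z": 0, "ax": 0, "ay": 0, "az": 0}, {"x": -2.62, "y": -3.7, "z": 0, "ax": 0, "ay": 0, "az": 0}, {"x": -2.62, "y": -3.7, "z": 0, "ax": 0, "ay": 0, "az": 0}, {"x": -2.62, "y": -3.7, "z": 0, "ax": 0, "ay": 0, "az": 0}, {"x": -2.62, "y": -3.7, "z": 0, "ax": 0, "ay": 0, "az": 0}]'

```text
time_s: 1.2
tool_pos: [0.37, 0.3263, 0.3226]
tool_rot: [180.0, 0.0, -180.0]
force: [1.1, 0.4, -0.9]
grip_width: 0.0872
grasp_force: 0.0
```

jog_arm --motion '[{"x": -2.62, "y": -3.7, "z": 0, "ax": 0, "ay": 0, "az": 0}, {"x": -2.62, "y": -3.7, "z": 0, "ax": 0, "ay": 0, "az": 0}, {"x": -2.62, "y": -3.7, "z": 0, "ax": 0, "ay": 0, "az": 0}, {"x": -2.62, "y": -3.7, "z": 0, "ax": 0, "ay": 0, "az": 0}, {"x": -2.62, "y": -3.7, "z": 0, "ax": 0, "ay": 0, "az": 0}]'

```text
time_s: 1.7
tool_pos: [0.501, 0.1414, 0.3227]
tool_rot: [180.0, 0.0, -180.0]
force: [0.9, 1.4, 0.7]
grip_width: 0.087
grasp_force: 0.0
```

Run:
```python
from h import *
p=env.camera_params("wrist"); im=env.read_camera("wrist"); cv2.imwrite("pics/w0.png",im[:,:,::-1])
print({k:np.round(v,4).tolist() for k,v in p.items() if not isinstance(v,str)}); o=env.get_obs(); print(o["tool_pos"],o["tool_rot"])
```

```text
{'fx': 371.6483, 'fy': 371.6483, 'cx': 322.3398, 'cy': 236.4632, 'extrinsics': [[-0.001, 1.0, 0.0007, -0.1418], [-0.9644, -0.0008, -0.2645, 0.5432], [-0.2645, -0.001, 0.9644, -0.3544], [0.0, 0.0, 0.0, 1.0]]}
[0.50526313 0.13239041 0.32270498] [-179.73026052    0.21578436  179.38458683]
```

View pics/w0.png

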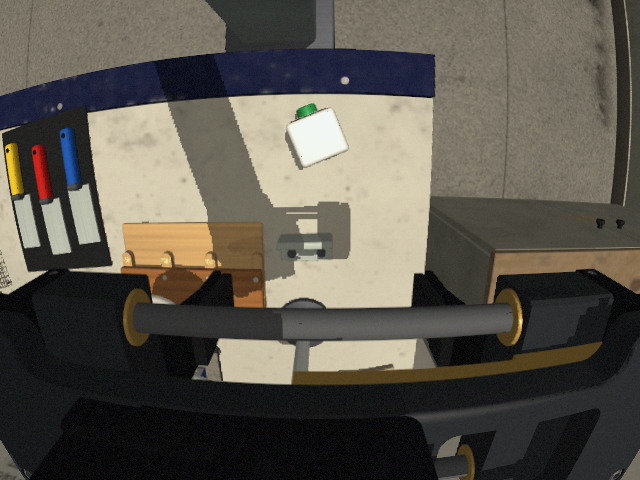

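jog_arm --motion '[{"x": -2.54, "y": -3.5, "z": 0, "ax": 0, "ay": 0, "az": 0}, {"x": -2.54, "y": -3.5, "z": 0, "ax": 0, "ay": 0, "az": 0}, {"x": -2.54, "y": -3.5, "z": 0, "ax": 0, "ay": 0, "az": 0}, {"x": -2.54, "y": -3.5, "z": 0, "ax": 0, "ay": 0, "az": 0}, {"x": -2.54, "y": -3.5, "z": 0, "ax": 0, "ay": 0, "az": 0}]'

```text
time_s: 2.25
tool_pos: [0.6282, -0.0327, 0.3225]
tool_rot: [180.0, 0.0, -179.9]
force: [0.4, 0.4, 0.4]
grip_width: 0.0872
grasp_force: 0.0
```

jog_arm --motion '[{"x": 0, "y": 0, "z": 3, "ax": 0, "ay": 0, "az": 0}, {"x": 0, "y": 0, "z": 3, "ax": 0, "ay": 0, "az": 0}, {"x": 0, "y": 0, "z": 2.5, "ax": 0, "ay": 0, "az": 0}, {"x": 0, "y": 0, "z": 2, "ax": 0, "ay": 0, "az": 0}, {"x": 0, "y": 0, "z": 0, "ax": 0, "ay": 0, "az": 0}]'

```text
time_s: 2.75
tool_pos: [0.6254, -0.0311, 0.2141]
tool_rot: [-180.0, -0.4, -180.0]
force: [-0.7, 0.6, 1.0]
grip_width: 0.087
grasp_force: 0.0
```

jog_arm --motion '[{"x": 0, "y": 0, "z": 0, "ax": 0, "ay": 0, "az": 0}, {"x": 0, "y": 0, "z": 0, "ax": 0, "ay": 0, "az": 0}, {"x": 0, "y": 0, "z": 0, "ax": 0, "ay": 0, "az": 0}, {"x": 0, "y": 0, "z": 0, "ax": 0, "ay": 0, "az": 0}, {"x": 0, "y": 0, "z": 0, "ax": 0, "ay": 0, "az": 0}]' --claw -1 --squeeze 15

```text
time_s: 3.25
tool_pos: [0.6277, -0.0318, 0.2182]
tool_rot: [180.0, 0.1, -180.0]
force: [0.2, 0.2, 0.4]
grip_width: 0.0554
grasp_force: 0.0
```

jog_arm --motion '[{"x": -0.4, "y": -1.1, "z": 0, "ax": 0, "ay": 0, "az": 0}, {"x": 0, "y": 0, "z": 0, "ax": 0, "ay": 0, "az": 0}, {"x": 0, "y": 0, "z": 0, "ax": 0, "ay": 0, "az": 0}, {"x": 0, "y": 0, "z": 0, "ax": 0, "ay": 0, "az": 0}, {"x": 0, "y": 0, "z": 0, "ax": 0, "ay": 0, "az": 0}]'

```text
time_s: 3.75
tool_pos: [0.6315, -0.0414, 0.2174]
tool_rot: [179.9, -0.0, -179.9]
force: [-0.4, 2.1, -0.8]
grip_width: 0.0219
grasp_force: 15.0
```

jog_arm --motion '[{"x": 0, "y": 0, "z": 0, "ax": 0, "ay": 0, "az": 0}, {"x": 0, "y": 0, "z": 0, "ax": 0, "ay": 0, "az": 0}, {"x": 0, "y": 0, "z": 0, "ax": 0, "ay": 0, "az": 0}, {"x": 0, "y": 0, "z": 0, "ax": 0, "ay": 0, "az": 0}, {"x": 0, "y": 0, "z": 0, "ax": 0, "ay": 0, "az": 0}]'

```text
time_s: 4.25
tool_pos: [0.6315, -0.0415, 0.2174]
tool_rot: [179.9, -0.0, -179.9]
force: [-1.0, 5.2, 0.3]
grip_width: 0.0215
grasp_force: 15.0
```

jog_arm --motion '[{"x": 1.84, "y": 0.81, "z": 0, "ax": 0, "ay": 0, "az": 0}, {"x": 1.73, "y": 1.03, "z": 0, "ax": 0, "ay": 0, "az": 0}, {"x": 1.6, "y": 1.23, "z": 0, "ax": 0, "ay": 0, "az": 0}, {"x": 1.44, "y": 1.41, "z": 0, "ax": 0, "ay": 0, "az": 0}, {"x": 1.26, "y": 1.57, "z": 0, "ax": 0, "ay": 0, "az": 0}]'

```text
time_s: 4.75
tool_pos: [0.5531, 0.0129, 0.2174]
tool_rot: [-179.7, 0.1, 179.7]
force: [2.7, -6.0, -2.5]
grip_width: 0.0213
grasp_force: 15.0
```

jog_arm --motion '[{"x": 1.06, "y": 1.72, "z": 0, "ax": 0, "ay": 0, "az": 0}, {"x": 0.85, "y": 1.83, "z": 0, "ax": 0, "ay": 0, "az": 0}, {"x": 0.62, "y": 1.91, "z": 0, "ax": 0, "ay": 0, "az": 0}, {"x": 0.39, "y": 1.98, "z": 0, "ax": 0, "ay": 0, "az": 0}, {"x": 0.15, "y": 2.01, "z": 0, "ax": 0, "ay": 0, "az": 0}]'

```text
time_s: 5.25
tool_pos: [0.5194, 0.1062, 0.2171]
tool_rot: [-179.6, -0.4, 179.7]
force: [-6.4, -7.5, 2.6]
grip_width: 0.0215
grasp_force: 15.0
```

jog_arm --motion '[{"x": -0.09, "y": 2.01, "z": 0, "ax": 0, "ay": 0, "az": 0}, {"x": -0.33, "y": 1.99, "z": 0, "ax": 0, "ay": 0, "az": 0}, {"x": -0.57, "y": 1.93, "z": 0, "ax": 0, "ay": 0, "az": 0}, {"x": -0.79, "y": 1.85, "z": 0, "ax": 0, "ay": 0, "az": 0}, {"x": -0.65, "y": 1.17, "z": 0, "ax": 0, "ay": 0, "az": 0}]'

```text
time_s: 5.75
tool_pos: [0.546, 0.1989, 0.217]
tool_rot: [-179.7, -0.1, 179.9]
force: [-3.4, -4.1, 1.0]
grip_width: 0.0213
grasp_force: 15.0
```

jog_arm --motion '[{"x": 0, "y": 0, "z": 0, "ax": 0, "ay": 0, "az": 0}, {"x": 0, "y": 0, "z": 0, "ax": 0, "ay": 0, "az": 0}, {"x": 0, "y": 0, "z": 0, "ax": 0, "ay": 0, "az": 0}, {"x": 0, "y": 0, "z": 0, "ax": 0, "ay": 0, "az": 0}, {"x": 0, "y": 0, "z": 0, "ax": 0, "ay": 0, "az": 0}]'

```text
time_s: 6.25
tool_pos: [0.5468, 0.2004, 0.217]
tool_rot: [-179.9, 0.1, 180.0]
force: [5.3, -0.2, -9.4]
grip_width: 0.0217
grasp_force: 15.0
```

jog_arm --motion '[{"x": 0, "y": 0, "z": 0, "ax": 0, "ay": 0, "az": 0}, {"x": 0, "y": 0, "z": 0, "ax": 0, "ay": 0, "az": 0}, {"x": 0, "y": 0, "z": 0, "ax": 0, "ay": 0, "az": 0}, {"x": 0, "y": 0, "z": -5, "ax": 0, "ay": 0, "az": 0}, {"x": 0, "y": 0, "z": -4, "ax": 0, "ay": 0, "az": 0}]' --claw 0.15

```text
time_s: 6.75
tool_pos: [0.5455, 0.2016, 0.3091]
tool_rot: [-180.0, -0.1, -179.9]
force: [0.4, 0.0, 1.1]
grip_width: 0.0481
grasp_force: 0.0
```

jog_arm --motion '[{"x": 0.6, "y": -4.8, "z": 0, "ax": 0, "ay": 0, "az": 0}, {"x": 0.6, "y": -4.8, "z": 0, "ax": 0, "ay": 0, "az": 0}, {"x": 0.6, "y": -4.8, "z": 0, "ax": 0, "ay": 0, "az": 0}, {"x": 0.6, "y": -4.8, "z": 0, "ax": 0, "ay": 0, "az": 0}, {"x": 0.6, "y": -4.8, "z": 0, "ax": 0, "ay": 0, "az": 0}]'

```text
time_s: 7.25
tool_pos: [0.5157, -0.0401, 0.3084]
tool_rot: [179.9, 0.1, -179.9]
force: [0.6, -0.6, 0.2]
grip_width: 0.05
grasp_force: 0.0
```

jog_arm --motion '[{"x": 0.6, "y": -4.8, "z": 0, "ax": 0, "ay": 0, "az": 0}, {"x": 0, "y": 0, "z": 0, "ax": 0, "ay": 0, "az": 0}, {"x": 0, "y": 0, "z": 0, "ax": 0, "ay": 0, "az": 0}, {"x": 0, "y": 0, "z": 0, "ax": 0, "ay": 0, "az": 0}, {"x": 0, "y": 0, "z": 0, "ax": 0, "ay": 0, "az": 0}]'

```text
time_s: 7.75
tool_pos: [0.5107, -0.0844, 0.3075]
tool_rot: [180.0, -0.0, -179.8]
force: [-0.5, 0.4, 0.0]
grip_width: 0.0502
grasp_force: 0.0
```

Run:
```python
from h import *
o=env.get_obs(); p=env.camera_params("wrist"); im=env.read_camera("wrist"); cv2.imwrite("pics/w1.png",im[:,:,::-1])
t=env.read_camera("top"); cv2.imwrite("pics/t1.png",t[:,:,::-1])
print(o["tool_pos"],o["tool_rot"])
import pickle; pickle.dump(p,open("w1.pkl","wb"))
for k,(lo,hi) in {"blue":((105,120,60),(120,255,255)),"red":((0,150,80),(6,255,255)),"yel":((20,150,100),(32,255,255))}.items():
    m=hsv(im,lo,hi,(0,100,320,330)); c=big(m)
    if c is None: continue
    P=np.array([onz("wrist",q[0].astype(float),.024,p)[:2] for q in c]); r=cv2.minAreaRect((P*1000).astype(np.float32)); print(k,cv2.contourArea(c),c[:,0].min(0),c[:,0].max(0),r)
```

```text
[ 0.5107029  -0.08435528  0.30751543] [ 1.79980890e+02 -1.14829110e-02 -1.79773797e+02]
blue 1068.5 [191 103] [215 170] ((434.8627624511719, -230.73817443847656), (85.47528076171875, 22.75240135192871), 6.501428127288818)
red 977.5 [146 121] [170 186] ((452.9627685546875, -294.30096435546875), (85.26432800292969, 24.06234359741211), 6.441572666168213)
yel 906.5 [103 118] [125 181] ((442.9515075683594, -361.9465637207031), (84.74868774414062, 26.483125686645508), 5.226102352142334)
```

View pics/w1.png

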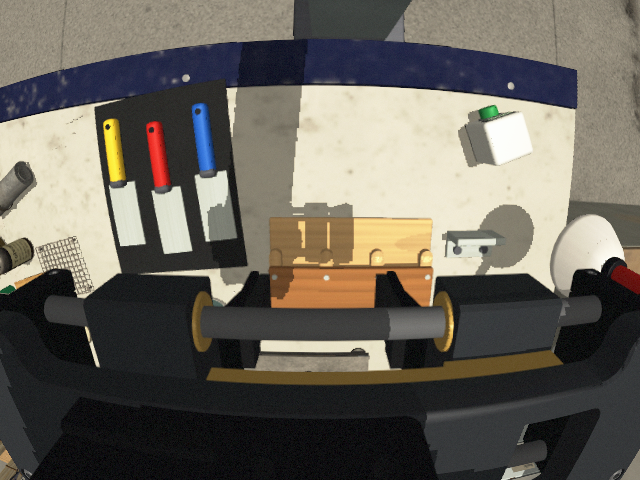

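The wrist view shows the sill corners at (270,218) and (432,218), the lamp clear at (590,255), and all three scrapers. I'll measure the rack edges.

Run:
```python
from h import *
import pickle
p=pickle.load(open("w1.pkl","rb")); im=cv2.imread("pics/w1.png")[:,:,::-1].copy()
def lim(a): # subpixel max gradient
    g=np.abs(np.gradient(cv2.GaussianBlur(a.reshape(1,-1).astype(np.float32),(0,0),1).ravel())); i=g[1:-1].argmax()+1
    d=(g[i+1]-g[i-1])/2/(2*g[i]-g[i-1]-g[i+1]+1e-9); return i+d
sat=cv2.cvtColor(im,cv2.COLOR_RGB2HSV)[:,:,1]
for n,x0,x1 in(("right(-y)",258,282),("left(+y)",420,446)):
    P=np.array([onz("wrist",(x0+lim(sat[v,x0:x1]),v),.008,p)[:2] for v in range(222,246,2)]); s=np.polyfit(P[:,0],P[:,1],1); print(n,np.round(P[:,1],4),"y@.542",np.polyval(s,.542),np.degrees(np.arctan(s[0])))
P=np.array([onz("wrist",(u,208+lim(sat[208:230,u])),.008,p)[:2] for u in range(360,428,3)]+[onz("wrist",(u,208+lim(sat[208:230,u])),.008,p)[:2] for u in range(275,285,2)])
s=np.polyfit(P[:,1],P[:,0],1); print("sill x@-.05",np.polyval(s,-.05),"yaw",-np.degrees(np.arctan(s[0])),np.std(P[:,0]-np.polyval(s,P[:,1])))
for z,b in((.031,(240,275)),):
    Q=np.array([onz("wrist",(u,255+lim(im[255:275,u,1].astype(float))),z,p)[:2] for u in list(range(284,320,2))+list(range(335,370,2))]); s=np.polyfit(Q[:,1],Q[:,0],1); print("roof x@-.05",np.polyval(s,-.05),-np.degrees(np.arctan(s[0])),np.std(Q[:,0]-np.polyval(s,Q[:,1])))
# dividers (noses) z~.019
for u,v in((277,255),(326,255),(377,255),(426,255)): print(onz("wrist",(u,v),.015,p)[:2])
t=cv2.imread("pics/t1.png")[:,:,::-1].copy(); sat=cv2.cvtColor(t,cv2.COLOR_RGB2HSV)[:,:,1]
for x0,x1 in((236,256),(326,348)):
    P=np.array([onz("top",(x0+lim(sat[v,x0:x1]),v),.008)[:2] for v in range(244,262,2)]); print("top",np.round(P[:,1].mean(),4),P[:,1].std())
```

```text
right(-y) [-0.1522 -0.1522 -0.152  -0.152  -0.1523 -0.1523 -0.1521 -0.1523 -0.1523
 -0.1523 -0.1522 -0.1522] y@.542 -0.15213016846891836 -0.20724937986096484
left(+y) [0.0612 0.0609 0.0607 0.0608 0.0608 0.0607 0.0609 0.0607 0.0606 0.0605
 0.0607 0.0606] y@.542 0.06101177651347574 -0.7696403576618274
sill x@-.05 0.5403703642109463 yaw -0.11329853283108542 0.00020571869678892433
roof x@-.05 0.5972256441900264 -0.6451394746924256 0.001796719457803232
[ 0.58944853 -0.14205342]
[ 0.58906934 -0.07859374]
[ 0.5889857  -0.01232133]
[0.58921035 0.05397533]
top 0.0461 0.0005331922540079035
top -0.1535 0.003295247234693155
```

jog_arm --motion '[{"x": 1.47, "y": -3.67, "z": 0, "ax": 0, "ay": 0, "az": 0}, {"x": 1.47, "y": -3.67, "z": 0, "ax": 0, "ay": 0, "az": 0}, {"x": 1.47, "y": -3.67, "z": 0, "ax": 0, "ay": 0, "az": 0}, {"x": 1.47, "y": -3.67, "z": 0, "ax": 0, "ay": 0, "az": 0}, {"x": 0, "y": 0, "z": 0, "ax": 0, "ay": 0, "az": -6.2}]'

```text
time_s: 8.35
tool_pos: [0.4489, -0.2391, 0.3081]
tool_rot: [-179.9, -0.0, -174.1]
force: [-0.3, -0.0, -0.4]
grip_width: 0.0499
grasp_force: 0.0
```

jog_arm --motion '[{"x": 0, "y": 0, "z": 4.5, "ax": 0, "ay": 0, "az": 0}, {"x": 0, "y": 0, "z": 4.5, "ax": 0, "ay": 0, "az": 0}, {"x": 0, "y": 0, "z": 4.5, "ax": 0, "ay": 0, "az": 0}, {"x": 0, "y": 0, "z": 4.5, "ax": 0, "ay": 0, "az": 0}, {"x": 0, "y": 0, "z": 0, "ax": 0, "ay": 0, "az": 0}]'

```text
time_s: 8.85
tool_pos: [0.4476, -0.2306, 0.1224]
tool_rot: [179.8, -0.6, -173.7]
force: [-0.0, -0.1, 0.2]
grip_width: 0.05
grasp_force: 0.0
```

jog_arm --motion '[{"x": -0.3, "y": 0, "z": 4, "ax": 0, "ay": 0, "az": 0}, {"x": 0, "y": 0, "z": 4, "ax": 0, "ay": 0, "az": 0}, {"x": 0, "y": 0, "z": 2, "ax": 0, "ay": 0, "az": 0}, {"x": 0, "y": 0, "z": 1, "ax": 0, "ay": 0, "az": 0}, {"x": 0, "y": 0, "z": 0, "ax": 0, "ay": 0, "az": 0}]'

```text
time_s: 9.35
tool_pos: [0.4555, -0.2327, 0.0181]
tool_rot: [-180.0, -0.0, -173.7]
force: [0.6, -0.1, -0.2]
grip_width: 0.0499
grasp_force: 0.0
```

jog_arm --motion '[{"x": 0, "y": 0, "z": 0.6, "ax": 0, "ay": 0, "az": 0}, {"x": 0, "y": 0, "z": 0.4, "ax": 0, "ay": 0, "az": 0}, {"x": 0, "y": 0, "z": 0, "ax": 0, "ay": 0, "az": 0}, {"x": 0, "y": 0, "z": 0, "ax": 0, "ay": 0, "az": 0}, {"x": 0, "y": 0, "z": 0, "ax": 0, "ay": 0, "az": 0}]'

```text
time_s: 9.85
tool_pos: [0.455, -0.2329, 0.008]
tool_rot: [-180.0, 0.0, -173.8]
force: [-0.1, 0.3, 0.5]
grip_width: 0.05
grasp_force: 0.0
```

jog_arm --motion '[{"x": 0, "y": 0, "z": 0, "ax": 0, "ay": 0, "az": 0}, {"x": 0, "y": 0, "z": 0, "ax": 0, "ay": 0, "az": 0}, {"x": 0, "y": 0, "z": 0, "ax": 0, "ay": 0, "az": 0}, {"x": 0, "y": 0, "z": 0, "ax": 0, "ay": 0, "az": 0}, {"x": 0, "y": 0, "z": 0, "ax": 0, "ay": 0, "az": 0}]' --claw -1 --squeeze 40

```text
time_s: 10.35
tool_pos: [0.4547, -0.2327, 0.0075]
tool_rot: [180.0, -0.0, -173.8]
force: [-0.3, 0.2, 0.1]
grip_width: 0.0196
grasp_force: 40.0
```

jog_arm --motion '[{"x": 0, "y": 0, "z": 0, "ax": 0, "ay": 0, "az": 0}, {"x": 0, "y": 0, "z": 0, "ax": 0, "ay": 0, "az": 0}, {"x": 0, "y": 0, "z": -1, "ax": 0, "ay": 0, "az": 0}, {"x": 0, "y": 0, "z": -3, "ax": 0, "ay": 0, "az": 0}, {"x": 0, "y": 0, "z": -3, "ax": 0, "ay": 0, "az": 0}]'

```text
time_s: 10.85
tool_pos: [0.4539, -0.233, 0.0783]
tool_rot: [-180.0, -0.1, -173.8]
force: [0.3, 0.4, -0.7]
grip_width: 0.0197
grasp_force: 40.0
```

Run:
```python
from h import *
o=env.get_obs(); p=env.camera_params("wrist"); im=env.read_camera("wrist"); cv2.imwrite("pics/w2.png",im[:,:,::-1])
print(o["tool_pos"],o["tool_rot"],o["grip_width"],o["grasp_force"])
T=o["tool_pos"];Rm=R.from_euler("xyz",o["tool_rot"],degrees=True).as_matrix()
c=big(hsv(im,(100,120,60),(125,255,255),(150,100,500,400)))
print(cv2.contourArea(c),c[:,0].min(0),c[:,0].max(0))
for dz in(.016,):
  P=np.array([onz("wrist",q[0].astype(float),T[2]+dz,p) for q in c]); L=(P-T)@Rm
  for a in np.arange(.01,.065,.01):
    s=L[np.abs(L[:,0]-a)<.004]
    if len(s): print(a,s[:,1].min(),s[:,1].max())
```

```text
[ 0.4538501  -0.23303593  0.0783078 ] [-1.79993945e+02 -1.04678380e-01 -1.73802397e+02] 0.019745112757805758 39.973652958869934
6808.5 [297 157] [346 307]
0.01 -0.009127035097799361 0.010131594628480687
0.02 -0.009350741437220152 0.010029376631964767
0.03 -0.009480985068349955 0.009840275127107938
0.04 -0.00944141281936054 0.01007679829300093
0.05 -0.009612916355469583 0.009942863327929773
0.060000000000000005 -0.009190341922223373 0.009827633027253552
```

View pics/w2.png

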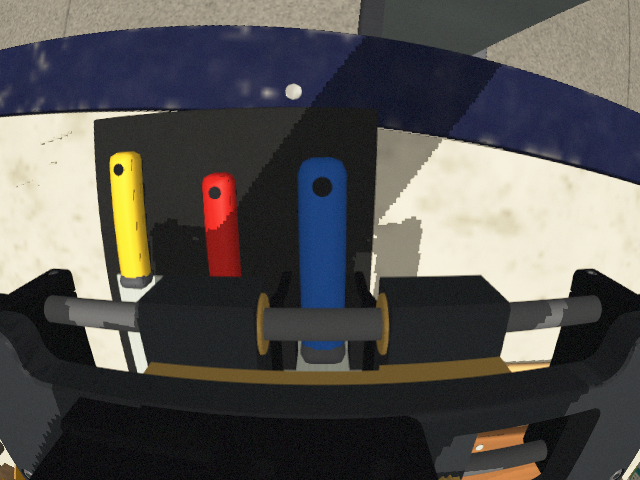

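jog_arm --motion '[{"x": 0, "y": 0, "z": -4.7, "ax": 0, "ay": 0, "az": 6.2}, {"x": -2.03, "y": 4.5, "z": 0, "ax": 0, "ay": 0, "az": 0}, {"x": -2.03, "y": 4.5, "z": 0, "ax": 0, "ay": 0, "az": 0}, {"x": -2.03, "y": 4.5, "z": 0, "ax": 0, "ay": 0, "az": 0}, {"x": -2.03, "y": 4.5, "z": 0, "ax": 0, "ay": 0, "az": 0}]'

```text
time_s: 11.4
tool_pos: [0.5365, -0.0511, 0.1254]
tool_rot: [180.0, 0.1, -180.0]
force: [0.9, -0.3, -0.4]
grip_width: 0.0199
grasp_force: 40.0
```

jog_arm --motion '[{"x": 0, "y": 0, "z": 0, "ax": 0, "ay": 0, "az": 0}, {"x": 0, "y": 0, "z": 0, "ax": 0, "ay": 0, "az": 0}, {"x": 0, "y": 0, "z": 0, "ax": 0, "ay": 0, "az": 0}, {"x": 0, "y": 0, "z": 0, "ax": 0, "ay": 0, "az": 0}, {"x": 0, "y": 0, "z": 0, "ax": 0, "ay": 0, "az": 0}]'

```text
time_s: 11.9
tool_pos: [0.5354, -0.0543, 0.1248]
tool_rot: [180.0, 0.0, 179.9]
force: [1.1, 0.3, -1.5]
grip_width: 0.0196
grasp_force: 40.0
```

Run:
```python
from h import *
import pickle
o=env.get_obs(); p=env.camera_params("wrist"); im=env.read_camera("wrist"); cv2.imwrite("pics/w3.png",im[:,:,::-1]); pickle.dump(p,open("w3.pkl","wb"))
print(o["tool_pos"],o["tool_rot"],o["grip_width"])
for P in((.541,-.155,.008),(.541,.058,.008),(.58,-.155,.008),(.58,.058,.008)): print(proj("wrist",P,p))
```

```text
[ 0.53544888 -0.05425442  0.12475499] [1.79989585e+02 1.68120919e-02 1.79886758e+02] 0.019612577782803835
(np.float64(197.34709178675348), np.float64(236.71660575872798))
(np.float64(458.94046077208026), np.float64(236.25477457991497))
(np.float64(201.9899053766508), np.float64(281.39395444351834))
(np.float64(454.1071180421193), np.float64(280.63118298904914))
```

View pics/w3.png

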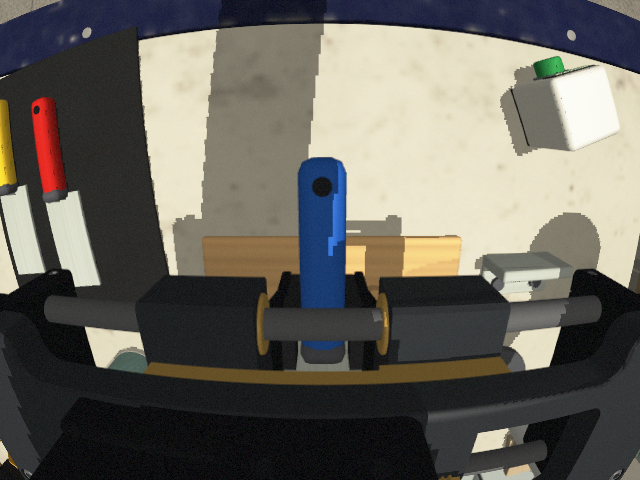

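The sill corners are visible at (204,237) and (461,237), with the blue scraper centred in the grip.

Run:
```python
from h import *
import pickle
p=pickle.load(open("w3.pkl","rb")); im=cv2.imread("pics/w3.png")[:,:,::-1].copy()
def lim(a):
    g=np.abs(np.gradient(cv2.GaussianBlur(a.reshape(1,-1).astype(np.float32),(0,0),1).ravel())); i=g[1:-1].argmax()+1
    return i+(g[i+1]-g[i-1])/2/(2*g[i]-g[i-1]-g[i+1]+1e-9)
sat=cv2.cvtColor(im,cv2.COLOR_RGB2HSV)[:,:,1].astype(float)
for x0,x1 in((194,214),(450,472)):
    P=np.array([onz("wrist",(x0+lim(sat[v,x0:x1]),v),.008,p)[:2] for v in range(240,272,2)]); s=np.polyfit(P[:,0],P[:,1],1); print(np.round(P[:,1],4),np.degrees(np.arctan(s[0])))
P=np.array([onz("wrist",(u,226+lim(sat[226:248,u])),.008,p)[:2] for u in list(range(210,290,4))+list(range(405,455,4))]); s=np.polyfit(P[:,1],P[:,0],1); print("sill",np.polyval(s,-.05),-np.degrees(np.arctan(s[0])),np.std(P[:,0]-np.polyval(s,P[:,1])))
```

```text
[-0.1518 -0.1518 -0.1516 -0.1517 -0.1517 -0.1517 -0.1517 -0.1518 -0.1518
 -0.1517 -0.1516 -0.1519 -0.1518 -0.1517 -0.1519 -0.1518] -0.06652823192658644
[0.0606 0.0602 0.0606 0.0605 0.0603 0.0605 0.0601 0.0605 0.0605 0.0603
 0.0603 0.0604 0.0605 0.0604 0.0603 0.0603] -0.2560179870359952
sill 0.5402351961980104 0.02498675614629091 4.910824362762853e-05
```

jog_arm --motion '[{"x": 3, "y": 2.48, "z": 0, "ax": 0, "ay": 0, "az": 0}, {"x": 3, "y": 2.48, "z": 0, "ax": 0, "ay": 0, "az": 0}, {"x": 3, "y": 2.48, "z": 0, "ax": 0, "ay": 0, "az": 0}, {"x": 0, "y": 0, "z": 3, "ax": 0, "ay": 0, "az": 0}, {"x": 0, "y": 0, "z": 3, "ax": 0, "ay": 0, "az": 0}]'

```text
time_s: 12.45
tool_pos: [0.4463, 0.0229, 0.0653]
tool_rot: [179.8, 0.2, -179.9]
force: [0.7, 0.3, -1.8]
grip_width: 0.0199
grasp_force: 40.0
```

jog_arm --motion '[{"x": 0, "y": 0, "z": 2.5, "ax": 0, "ay": 0, "az": 0}, {"x": 0, "y": 0, "z": 1.5, "ax": 0, "ay": 0, "az": 0}, {"x": 0, "y": 0, "z": 0, "ax": 0, "ay": 0, "az": 0}, {"x": 0, "y": 0, "z": 0, "ax": 0, "ay": 0, "az": 0}, {"x": 0, "y": 0, "z": 0, "ax": 0, "ay": 0, "az": 0}]'

```text
time_s: 12.95
tool_pos: [0.4468, 0.0215, 0.0256]
tool_rot: [180.0, 0.1, -180.0]
force: [0.3, 0.5, -0.8]
grip_width: 0.0197
grasp_force: 40.0
```

jog_arm --motion '[{"x": 0, "y": -0.15, "z": 1.2, "ax": 0, "ay": 0, "az": 0}, {"x": 0, "y": 0, "z": 0, "ax": 0, "ay": 0, "az": 0}, {"x": 0, "y": 0, "z": 0, "ax": 0, "ay": 0, "az": 0}, {"x": -0.5, "y": 0, "z": 0, "ax": 0, "ay": 0, "az": 0}, {"x": -0.5, "y": 0, "z": 0, "ax": 0, "ay": 0, "az": 0}]'

```text
time_s: 13.45
tool_pos: [0.4564, 0.0202, 0.0128]
tool_rot: [180.0, 0.0, -180.0]
force: [0.4, -0.2, -0.4]
grip_width: 0.0199
grasp_force: 40.0
```

jog_arm --motion '[{"x": -0.6, "y": 0, "z": 0, "ax": 0, "ay": 0, "az": 0}, {"x": -0.6, "y": 0, "z": 0, "ax": 0, "ay": 0, "az": 0}, {"x": -0.6, "y": 0, "z": 0, "ax": 0, "ay": 0, "az": 0}, {"x": -0.6, "y": 0, "z": 0, "ax": 0, "ay": 0, "az": 0}, {"x": 0, "y": 0, "z": 0, "ax": 0, "ay": 0, "az": 0}]'

```text
time_s: 13.95
tool_pos: [0.4808, 0.0199, 0.0127]
tool_rot: [-180.0, 0.0, -180.0]
force: [-0.1, -0.4, -0.3]
grip_width: 0.0196
grasp_force: 40.0
```

jog_arm --motion '[{"x": -0.8, "y": 0, "z": 0, "ax": 0, "ay": 0, "az": 0}, {"x": -0.8, "y": 0, "z": 0, "ax": 0, "ay": 0, "az": 0}, {"x": -0.8, "y": 0, "z": 0, "ax": 0, "ay": 0, "az": 0}, {"x": -0.8, "y": 0, "z": 0, "ax": 0, "ay": 0, "az": 0}, {"x": 0, "y": 0, "z": 0, "ax": 0, "ay": 0, "az": 0}]'

```text
time_s: 14.45
tool_pos: [0.5132, 0.02, 0.0127]
tool_rot: [-180.0, 0.1, -180.0]
force: [-0.7, 0.7, -0.7]
grip_width: 0.0194
grasp_force: 40.0
```

jog_arm --motion '[{"x": -0.8, "y": 0, "z": 0, "ax": 0, "ay": 0, "az": 0}, {"x": -0.8, "y": 0, "z": 0, "ax": 0, "ay": 0, "az": 0}, {"x": -0.8, "y": 0, "z": 0, "ax": 0, "ay": 0, "az": 0}, {"x": -0.8, "y": 0, "z": 0, "ax": 0, "ay": 0, "az": 0}, {"x": 0, "y": 0, "z": 0, "ax": 0, "ay": 0, "az": 0}]'

```text
time_s: 14.95
tool_pos: [0.5452, 0.02, 0.0127]
tool_rot: [-180.0, 0.1, -180.0]
force: [-0.1, -0.0, -1.2]
grip_width: 0.0196
grasp_force: 40.0
```

jog_arm --motion '[{"x": -0.2, "y": 0, "z": 0, "ax": 0, "ay": 0, "az": 0}, {"x": -0.2, "y": 0, "z": 0, "ax": 0, "ay": 0, "az": 0}, {"x": -0.2, "y": 0, "z": 0, "ax": 0, "ay": 0, "az": 0}, {"x": -0.2, "y": 0, "z": 0, "ax": 0, "ay": 0, "az": 0}, {"x": 0, "y": 0, "z": 0, "ax": 0, "ay": 0, "az": 0}]'

```text
time_s: 15.45
tool_pos: [0.552, 0.0202, 0.0127]
tool_rot: [180.0, 0.0, -180.0]
force: [-1.1, -0.0, -1.8]
grip_width: 0.0198
grasp_force: 40.0
```

jog_arm --motion '[{"x": -0.1, "y": 0, "z": 0, "ax": 0, "ay": 0, "az": 0}, {"x": -0.1, "y": 0, "z": 0, "ax": 0, "ay": 0, "az": 0}, {"x": -0.1, "y": 0, "z": 0, "ax": 0, "ay": 0, "az": 0}, {"x": -0.1, "y": 0, "z": 0, "ax": 0, "ay": 0, "az": 0}, {"x": 0, "y": 0, "z": 0, "ax": 0, "ay": 0, "az": 0}]'

```text
time_s: 15.95
tool_pos: [0.5559, 0.0201, 0.0126]
tool_rot: [180.0, 0.0, -180.0]
force: [0.2, 0.6, -1.1]
grip_width: 0.0192
grasp_force: 40.0
```

jog_arm --motion '[{"x": -0.1, "y": 0, "z": 0, "ax": 0, "ay": 0, "az": 0}, {"x": -0.1, "y": 0, "z": 0, "ax": 0, "ay": 0, "az": 0}, {"x": -0.1, "y": 0, "z": 0, "ax": 0, "ay": 0, "az": 0}, {"x": -0.1, "y": 0, "z": 0, "ax": 0, "ay": 0, "az": 0}, {"x": 0, "y": 0, "z": 0, "ax": 0, "ay": 0, "az": 0}]'

```text
time_s: 16.45
tool_pos: [0.5591, 0.0202, 0.0123]
tool_rot: [180.0, -0.1, -180.0]
force: [-2.6, -0.2, -0.7]
grip_width: 0.0195
grasp_force: 40.0
```

jog_arm --motion '[{"x": -0.1, "y": 0, "z": 0, "ax": 0, "ay": 0, "az": 0}, {"x": -0.1, "y": 0, "z": 0, "ax": 0, "ay": 0, "az": 0}, {"x": -0.1, "y": 0, "z": 0, "ax": 0, "ay": 0, "az": 0}, {"x": 0, "y": 0, "z": 0, "ax": 0, "ay": 0, "az": 0}, {"x": 0, "y": 0, "z": 0, "ax": 0, "ay": 0, "az": 0}]'

```text
time_s: 16.95
tool_pos: [0.5592, 0.0203, 0.0116]
tool_rot: [180.0, -0.4, -180.0]
force: [-9.4, 0.1, 3.4]
grip_width: 0.0201
grasp_force: 40.0
```

jog_arm --motion '[{"x": 0, "y": 0, "z": 0, "ax": 0, "ay": 0, "az": 0}, {"x": 0, "y": 0, "z": 0, "ax": 0, "ay": 0, "az": 0}, {"x": 0, "y": 0, "z": 0, "ax": 0, "ay": 0, "az": 0}, {"x": 0, "y": 0, "z": -4, "ax": 0, "ay": 0, "az": 0}, {"x": 0, "y": 0, "z": -5, "ax": 0, "ay": 0, "az": 0}]' --claw 0.15

```text
time_s: 17.45
tool_pos: [0.5613, 0.0199, 0.1017]
tool_rot: [-179.9, -0.2, -180.0]
force: [1.5, 0.7, 0.5]
grip_width: 0.0473
grasp_force: 0.0
```

jog_arm --motion '[{"x": 1.3, "y": -4.5, "z": -1, "ax": 0, "ay": 0, "az": 0}, {"x": 1.3, "y": -4.5, "z": -1, "ax": 0, "ay": 0, "az": 0}, {"x": 1.3, "y": -4.5, "z": 0, "ax": 0, "ay": 0, "az": 0}, {"x": 1.3, "y": -4.5, "z": 0, "ax": 0, "ay": 0, "az": 0}, {"x": 1.3, "y": -4.5, "z": 0, "ax": 0, "ay": 0, "az": 0}]'

```text
time_s: 17.95
tool_pos: [0.4979, -0.2068, 0.1233]
tool_rot: [-180.0, 0.2, -179.9]
force: [0.2, 0.1, -0.3]
grip_width: 0.0499
grasp_force: 0.0
```

jog_arm --motion '[{"x": 1.3, "y": -4.5, "z": 0, "ax": 0, "ay": 0, "az": 0}, {"x": 1.3, "y": -4.5, "z": 0, "ax": 0, "ay": 0, "az": 0}, {"x": 0, "y": 0, "z": 0, "ax": 0, "ay": 0, "az": -6.4}, {"x": 0, "y": 0, "z": 0, "ax": 0, "ay": 0, "az": 0}, {"x": 0, "y": 0, "z": 0, "ax": 0, "ay": 0, "az": 0}]'

```text
time_s: 18.45
tool_pos: [0.4726, -0.2942, 0.1226]
tool_rot: [180.0, 0.0, -173.6]
force: [0.1, 0.3, 0.1]
grip_width: 0.0499
grasp_force: 0.0
```

```bash
cat > loc.py <<'E'
from h import *
import sys
o=env.get_obs(); p=env.camera_params("wrist"); im=env.read_camera("wrist"); cv2.imwrite(f"pics/{sys.argv[1]}.png",im[:,:,::-1])
print(o["tool_pos"],o["tool_rot"])
H={"red":((0,150,60),(6,255,255)),"yel":((20,150,60),(32,255,255))}
for k in sys.argv[2:]:
    c=big(hsv(im,*H[k],(0,80,640,300))); P=np.array([onz("wrist",q[0].astype(float),.024,p)[:2] for q in c])
    r=cv2.minAreaRect((P*1000).astype(np.float32)); print(k,r)
    d=P[P[:,0]<P[:,0].min()+.004].mean(0); print("back end",P[:,0].min(),"y mid by x",[(round(a,3),round((s[:,1].min()+s[:,1].max())/2,4),len(s)) for a in np.arange(.40,.5,.015) for s in [P[np.abs(P[:,0]-a)<.004]] if len(s)>1])
E
python3 loc.py w4 red yel
```

```text
[ 0.47264496 -0.2942207   0.12257574] [ 1.79977424e+02  4.58279639e-02 -1.73640882e+02]
red ((452.74395751953125, -298.17657470703125), (86.08457946777344, 20.022701263427734), 6.473596096038818)
back end 0.4095279962347452 y mid by x [(np.float64(0.415), np.float64(-0.3022), 28), (np.float64(0.43), np.float64(-0.3008), 22), (np.float64(0.445), np.float64(-0.2988), 22), (np.float64(0.46), np.float64(-0.2971), 22), (np.float64(0.475), np.float64(-0.2955), 22), (np.float64(0.49), np.float64(-0.2943), 23)]
yel ((442.95318603515625, -364.7442626953125), (84.98031616210938, 21.73337745666504), 5.178711414337158)
back end 0.40047658484064996 y mid by x [(np.float64(0.4), np.float64(-0.3681), 28), (np.float64(0.415), np.float64(-0.3671), 22), (np.float64(0.43), np.float64(-0.3658), 22), (np.float64(0.445), np.float64(-0.3648), 22), (np.float64(0.46), np.float64(-0.3631), 21), (np.float64(0.475), np.float64(-0.3616), 21)]
```

jog_arm --motion '[{"x": 0, "y": -0.18, "z": 4, "ax": 0, "ay": 0, "az": 0}, {"x": 0, "y": 0, "z": 4, "ax": 0, "ay": 0, "az": 0}, {"x": 0, "y": 0, "z": 2, "ax": 0, "ay": 0, "az": 0}, {"x": 0, "y": 0, "z": 1, "ax": 0, "ay": 0, "az": 0}, {"x": 0, "y": 0, "z": 0.4, "ax": 0, "ay": 0, "az": 0}]'

```text
time_s: 19.0
tool_pos: [0.4724, -0.2956, 0.0079]
tool_rot: [180.0, -0.0, -173.5]
force: [0.1, -0.7, 1.0]
grip_width: 0.05
grasp_force: 0.0
```

jog_arm --motion '[{"x": 0, "y": 0, "z": 0, "ax": 0, "ay": 0, "az": 0}, {"x": 0, "y": 0, "z": 0, "ax": 0, "ay": 0, "az": 0}, {"x": 0, "y": 0, "z": 0, "ax": 0, "ay": 0, "az": 0}, {"x": 0, "y": 0, "z": 0, "ax": 0, "ay": 0, "az": 0}, {"x": 0, "y": 0, "z": 0, "ax": 0, "ay": 0, "az": 0}]' --claw -1 --squeeze 40

```text
time_s: 19.5
tool_pos: [0.4725, -0.2968, 0.0091]
tool_rot: [-180.0, 0.1, -173.6]
force: [0.2, -0.3, 3.7]
grip_width: 0.0197
grasp_force: 40.0
```

jog_arm --motion '[{"x": 0, "y": 0, "z": 0, "ax": 0, "ay": 0, "az": 0}, {"x": 0, "y": 0, "z": 0, "ax": 0, "ay": 0, "az": 0}, {"x": 0, "y": 0, "z": -1, "ax": 0, "ay": 0, "az": 0}, {"x": 0, "y": 0, "z": -3, "ax": 0, "ay": 0, "az": 0}, {"x": 0, "y": 0, "z": -3, "ax": 0, "ay": 0, "az": 0}]'

```text
time_s: 20.0
tool_pos: [0.4711, -0.2966, 0.0789]
tool_rot: [180.0, -0.1, -173.6]
force: [1.2, 0.4, -0.9]
grip_width: 0.0199
grasp_force: 40.0
```

jog_arm --motion '[{"x": 0, "y": 0, "z": -2, "ax": 0, "ay": 0, "az": 6.4}, {"x": 0.43, "y": 4.18, "z": 0, "ax": 0, "ay": 0, "az": 0}, {"x": 0.43, "y": 4.18, "z": 0, "ax": 0, "ay": 0, "az": 0}, {"x": 0.43, "y": 4.18, "z": 0, "ax": 0, "ay": 0, "az": 0}, {"x": 0.43, "y": 4.18, "z": 0, "ax": 0, "ay": 0, "az": 0}]'

```text
time_s: 20.5
tool_pos: [0.4542, -0.1282, 0.0987]
tool_rot: [180.0, 0.0, 180.0]
force: [0.1, -0.4, -1.2]
grip_width: 0.0195
grasp_force: 40.0
```

jog_arm --motion '[{"x": 0.43, "y": 4.18, "z": 0, "ax": 0, "ay": 0, "az": 0}, {"x": 0.43, "y": 4.18, "z": 0, "ax": 0, "ay": 0, "az": 0}, {"x": 0, "y": 0, "z": 0, "ax": 0, "ay": 0, "az": 0}, {"x": 0, "y": 0, "z": 3.5, "ax": 0, "ay": 0, "az": 0}, {"x": 0, "y": 0, "z": 3.5, "ax": 0, "ay": 0, "az": 0}]'

```text
time_s: 21.0
tool_pos: [0.4476, -0.0459, 0.029]
tool_rot: [179.9, 0.2, -179.9]
force: [0.4, -0.3, -1.7]
grip_width: 0.0195
grasp_force: 40.0
```

jog_arm --motion '[{"x": 0, "y": 0, "z": 0, "ax": 0, "ay": 0, "az": 0}, {"x": 0, "y": 0, "z": 0, "ax": 0, "ay": 0, "az": 0}, {"x": 0, "y": 0, "z": 0, "ax": 0, "ay": 0, "az": 0}, {"x": 0, "y": 0, "z": 0, "ax": 0, "ay": 0, "az": 0}, {"x": 0, "y": 0, "z": 0, "ax": 0, "ay": 0, "az": 0}]'

```text
time_s: 21.5
tool_pos: [0.4472, -0.0459, 0.0298]
tool_rot: [179.9, 0.1, -180.0]
force: [0.1, 1.2, -1.7]
grip_width: 0.0198
grasp_force: 40.0
```

jog_arm --motion '[{"x": 0, "y": 0, "z": 1.5, "ax": 0, "ay": 0, "az": 0}, {"x": 0, "y": 0, "z": 0, "ax": 0, "ay": 0, "az": 0}, {"x": 0, "y": 0, "z": 0, "ax": 0, "ay": 0, "az": 0}, {"x": -0.5, "y": 0, "z": 0, "ax": 0, "ay": 0, "az": 0}, {"x": -0.5, "y": 0, "z": 0, "ax": 0, "ay": 0, "az": 0}]'

```text
time_s: 22.0
tool_pos: [0.4571, -0.0458, 0.0141]
tool_rot: [180.0, 0.1, -180.0]
force: [-0.1, -0.1, -0.2]
grip_width: 0.0198
grasp_force: 40.0
```

jog_arm --motion '[{"x": -0.6, "y": 0, "z": 0, "ax": 0, "ay": 0, "az": 0}, {"x": -0.6, "y": 0, "z": 0, "ax": 0, "ay": 0, "az": 0}, {"x": -0.6, "y": 0, "z": 0, "ax": 0, "ay": 0, "az": 0}, {"x": -0.6, "y": 0, "z": 0, "ax": 0, "ay": 0, "az": 0}, {"x": 0, "y": 0, "z": 0, "ax": 0, "ay": 0, "az": 0}]'

```text
time_s: 22.5
tool_pos: [0.4812, -0.0461, 0.0137]
tool_rot: [-180.0, 0.0, -180.0]
force: [-0.6, -0.3, -0.8]
grip_width: 0.02
grasp_force: 40.0
```

jog_arm --motion '[{"x": -0.8, "y": 0, "z": 0, "ax": 0, "ay": 0, "az": 0}, {"x": -0.8, "y": 0, "z": 0, "ax": 0, "ay": 0, "az": 0}, {"x": -0.8, "y": 0, "z": 0, "ax": 0, "ay": 0, "az": 0}, {"x": -0.8, "y": 0, "z": 0, "ax": 0, "ay": 0, "az": 0}, {"x": 0, "y": 0, "z": 0, "ax": 0, "ay": 0, "az": 0}]'

```text
time_s: 23.0
tool_pos: [0.5137, -0.0459, 0.0137]
tool_rot: [-180.0, 0.1, -179.9]
force: [-0.4, -1.1, -0.6]
grip_width: 0.0195
grasp_force: 40.0
```

jog_arm --motion '[{"x": -0.8, "y": 0, "z": 0, "ax": 0, "ay": 0, "az": 0}, {"x": -0.8, "y": 0, "z": 0, "ax": 0, "ay": 0, "az": 0}, {"x": -0.8, "y": 0, "z": 0, "ax": 0, "ay": 0, "az": 0}, {"x": -0.8, "y": 0, "z": 0, "ax": 0, "ay": 0, "az": 0}, {"x": 0, "y": 0, "z": 0, "ax": 0, "ay": 0, "az": 0}]'

```text
time_s: 23.5
tool_pos: [0.5456, -0.0459, 0.0137]
tool_rot: [-180.0, 0.1, -179.9]
force: [-0.2, -0.4, -1.4]
grip_width: 0.0196
grasp_force: 40.0
```

jog_arm --motion '[{"x": -0.2, "y": 0, "z": 0, "ax": 0, "ay": 0, "az": 0}, {"x": -0.2, "y": 0, "z": 0, "ax": 0, "ay": 0, "az": 0}, {"x": -0.2, "y": 0, "z": 0, "ax": 0, "ay": 0, "az": 0}, {"x": -0.2, "y": 0, "z": 0, "ax": 0, "ay": 0, "az": 0}, {"x": -0.2, "y": 0, "z": 0, "ax": 0, "ay": 0, "az": 0}]'

```text
time_s: 24.0
tool_pos: [0.5543, -0.0458, 0.0136]
tool_rot: [180.0, 0.0, -180.0]
force: [-0.6, 0.6, -1.1]
grip_width: 0.0197
grasp_force: 40.0
```

jog_arm --motion '[{"x": -0.1, "y": 0, "z": 0, "ax": 0, "ay": 0, "az": 0}, {"x": -0.1, "y": 0, "z": 0, "ax": 0, "ay": 0, "az": 0}, {"x": -0.1, "y": 0, "z": 0, "ax": 0, "ay": 0, "az": 0}, {"x": -0.1, "y": 0, "z": 0, "ax": 0, "ay": 0, "az": 0}, {"x": 0, "y": 0, "z": 0, "ax": 0, "ay": 0, "az": 0}]'

```text
time_s: 24.5
tool_pos: [0.5583, -0.0459, 0.0136]
tool_rot: [180.0, 0.0, -180.0]
force: [-1.6, 0.4, -1.0]
grip_width: 0.0198
grasp_force: 40.0
```

jog_arm --motion '[{"x": -0.1, "y": 0, "z": 0.02, "ax": 0, "ay": 0, "az": 0}, {"x": -0.1, "y": 0, "z": 0.02, "ax": 0, "ay": 0, "az": 0}, {"x": -0.1, "y": 0, "z": 0.02, "ax": 0, "ay": 0, "az": 0}, {"x": 0, "y": 0, "z": 0, "ax": 0, "ay": 0, "az": 0}, {"x": 0, "y": 0, "z": 0, "ax": 0, "ay": 0, "az": 0}]'

```text
time_s: 25.0
tool_pos: [0.5586, -0.0458, 0.0131]
tool_rot: [179.9, -0.3, -180.0]
force: [-8.8, 1.1, 9.6]
grip_width: 0.0196
grasp_force: 40.0
```

jog_arm --motion '[{"x": -0.1, "y": 0, "z": 0, "ax": 0, "ay": 0, "az": 0}, {"x": -0.1, "y": 0, "z": 0, "ax": 0, "ay": 0, "az": 0}, {"x": 0, "y": 0, "z": 0, "ax": 0, "ay": 0, "az": 0}, {"x": 0, "y": 0, "z": 0, "ax": 0, "ay": 0, "az": 0}, {"x": 0, "y": 0, "z": 0, "ax": 0, "ay": 0, "az": 0}]'

```text
time_s: 25.5
tool_pos: [0.5586, -0.0458, 0.0131]
tool_rot: [179.9, -0.6, -180.0]
force: [-14.5, 1.5, 15.2]
grip_width: 0.0196
grasp_force: 40.0
```

jog_arm --motion '[{"x": 0, "y": 0, "z": 0, "ax": 0, "ay": 0, "az": 0}, {"x": 0, "y": 0, "z": 0, "ax": 0, "ay": 0, "az": 0}, {"x": 0, "y": 0, "z": 0, "ax": 0, "ay": 0, "az": 0}, {"x": 0, "y": 0, "z": -4, "ax": 0, "ay": 0, "az": 0}, {"x": 0, "y": 0, "z": -5, "ax": 0, "ay": 0, "az": 0}]' --claw 0.15

```text
time_s: 26.0
tool_pos: [0.5615, -0.0458, 0.1018]
tool_rot: [-179.9, -0.3, -180.0]
force: [1.7, 0.7, 0.1]
grip_width: 0.0478
grasp_force: 0.0
```

jog_arm --motion '[{"x": 1.4, "y": -4.5, "z": -1, "ax": 0, "ay": 0, "az": 0}, {"x": 1.4, "y": -4.5, "z": -1, "ax": 0, "ay": 0, "az": 0}, {"x": 1.4, "y": -4.5, "z": 0, "ax": 0, "ay": 0, "az": 0}, {"x": 1.4, "y": -4.5, "z": 0, "ax": 0, "ay": 0, "az": 0}, {"x": 1.4, "y": -4.5, "z": 0, "ax": 0, "ay": 0, "az": 0}]'

```text
time_s: 26.5
tool_pos: [0.4932, -0.2726, 0.1234]
tool_rot: [-180.0, 0.1, -179.9]
force: [0.8, -0.1, -0.2]
grip_width: 0.05
grasp_force: 0.0
```

jog_arm --motion '[{"x": 1.4, "y": -4.5, "z": 0, "ax": 0, "ay": 0, "az": 0}, {"x": 1.4, "y": -4.5, "z": 0, "ax": 0, "ay": 0, "az": 0}, {"x": 0, "y": 0, "z": 0, "ax": 0, "ay": 0, "az": -5.2}, {"x": 0, "y": 0, "z": 0, "ax": 0, "ay": 0, "az": 0}, {"x": 0, "y": 0, "z": 0, "ax": 0, "ay": 0, "az": 0}]'

```text
time_s: 27.0
tool_pos: [0.4661, -0.3601, 0.1227]
tool_rot: [180.0, 0.0, -174.8]
force: [-0.2, 0.4, 0.2]
grip_width: 0.0501
grasp_force: 0.0
```

```bash
python3 loc.py w5 yel
```

```text
[ 0.4661205  -0.36005923  0.12273681] [ 1.79959301e+02  2.69299441e-02 -1.74806281e+02]
yel ((442.68255615234375, -366.9685363769531), (85.6817398071289, 20.25115966796875), 5.4240546226501465)
back end 0.39986550732925763 y mid by x [(np.float64(0.4), np.float64(-0.37), 27), (np.float64(0.415), np.float64(-0.3693), 23), (np.float64(0.43), np.float64(-0.368), 22), (np.float64(0.445), np.float64(-0.3666), 22), (np.float64(0.46), np.float64(-0.365), 21), (np.float64(0.475), np.float64(-0.3637), 21)]
```

jog_arm --motion '[{"x": 0.35, "y": -0.48, "z": 4, "ax": 0, "ay": 0, "az": 0}, {"x": 0, "y": 0, "z": 4, "ax": 0, "ay": 0, "az": 0}, {"x": 0, "y": 0, "z": 2, "ax": 0, "ay": 0, "az": 0}, {"x": 0, "y": 0, "z": 1, "ax": 0, "ay": 0, "az": 0}, {"x": 0, "y": 0, "z": 0.3, "ax": 0, "ay": 0, "az": 0}]'

```text
time_s: 27.55
tool_pos: [0.4628, -0.3647, 0.0091]
tool_rot: [179.9, -0.1, -174.7]
force: [-0.3, -0.3, 0.5]
grip_width: 0.0503
grasp_force: 0.0
```

jog_arm --motion '[{"x": 0, "y": 0, "z": 0, "ax": 0, "ay": 0, "az": 0}, {"x": 0, "y": 0, "z": 0, "ax": 0, "ay": 0, "az": 0}, {"x": 0, "y": 0, "z": 0, "ax": 0, "ay": 0, "az": 0}, {"x": 0, "y": 0, "z": 0, "ax": 0, "ay": 0, "az": 0}, {"x": 0, "y": 0, "z": 0, "ax": 0, "ay": 0, "az": 0}]' --claw -1 --squeeze 40

```text
time_s: 28.05
tool_pos: [0.4627, -0.3661, 0.0105]
tool_rot: [-180.0, 0.1, -174.8]
force: [0.6, 0.3, 3.1]
grip_width: 0.0195
grasp_force: 40.0
```

jog_arm --motion '[{"x": 0, "y": 0, "z": 0, "ax": 0, "ay": 0, "az": 0}, {"x": 0, "y": 0, "z": 0, "ax": 0, "ay": 0, "az": 0}, {"x": 0, "y": 0, "z": -1, "ax": 0, "ay": 0, "az": 0}, {"x": 0, "y": 0, "z": -3, "ax": 0, "ay": 0, "az": 0}, {"x": 0, "y": 0, "z": -3, "ax": 0, "ay": 0, "az": 0}]'

```text
time_s: 28.55
tool_pos: [0.4614, -0.3657, 0.0802]
tool_rot: [180.0, -0.1, -174.8]
force: [1.0, 0.1, -1.0]
grip_width: 0.0198
grasp_force: 40.0
```

jog_arm --motion '[{"x": 0, "y": 0, "z": -2, "ax": 0, "ay": 0, "az": 5.2}, {"x": 0.25, "y": 4.22, "z": 0, "ax": 0, "ay": 0, "az": 0}, {"x": 0.25, "y": 4.22, "z": 0, "ax": 0, "ay": 0, "az": 0}, {"x": 0.25, "y": 4.22, "z": 0, "ax": 0, "ay": 0, "az": 0}, {"x": 0.25, "y": 4.22, "z": 0, "ax": 0, "ay": 0, "az": 0}]'

```text
time_s: 29.05
tool_pos: [0.4516, -0.1959, 0.1]
tool_rot: [180.0, 0.0, 180.0]
force: [0.2, 0.6, 0.4]
grip_width: 0.0199
grasp_force: 40.0
```

jog_arm --motion '[{"x": 0.25, "y": 4.22, "z": 0, "ax": 0, "ay": 0, "az": 0}, {"x": 0.25, "y": 4.22, "z": 0, "ax": 0, "ay": 0, "az": 0}, {"x": 0, "y": 0, "z": 0, "ax": 0, "ay": 0, "az": 0}, {"x": 0, "y": 0, "z": 3.5, "ax": 0, "ay": 0, "az": 0}, {"x": 0, "y": 0, "z": 3.5, "ax": 0, "ay": 0, "az": 0}]'

```text
time_s: 29.55
tool_pos: [0.4487, -0.1129, 0.0304]
tool_rot: [180.0, 0.2, -179.9]
force: [0.2, -0.4, -2.3]
grip_width: 0.0197
grasp_force: 40.0
```

jog_arm --motion '[{"x": 0, "y": 0, "z": 0, "ax": 0, "ay": 0, "az": 0}, {"x": 0, "y": 0, "z": 0, "ax": 0, "ay": 0, "az": 0}, {"x": 0, "y": 0, "z": 0, "ax": 0, "ay": 0, "az": 0}, {"x": 0, "y": 0, "z": 0, "ax": 0, "ay": 0, "az": 0}, {"x": 0, "y": 0, "z": 0, "ax": 0, "ay": 0, "az": 0}]'

```text
time_s: 30.05
tool_pos: [0.4482, -0.113, 0.0312]
tool_rot: [180.0, 0.1, -180.0]
force: [-0.8, -0.1, -1.1]
grip_width: 0.0193
grasp_force: 40.0
```

jog_arm --motion '[{"x": 0, "y": 0.1, "z": 1.53, "ax": 0, "ay": 0, "az": 0}, {"x": 0, "y": 0, "z": 0, "ax": 0, "ay": 0, "az": 0}, {"x": 0, "y": 0, "z": 0, "ax": 0, "ay": 0, "az": 0}, {"x": -0.5, "y": 0, "z": 0, "ax": 0, "ay": 0, "az": 0}, {"x": -0.5, "y": 0, "z": 0, "ax": 0, "ay": 0, "az": 0}]'

```text
time_s: 30.55
tool_pos: [0.458, -0.1118, 0.0152]
tool_rot: [180.0, 0.1, -180.0]
force: [0.3, -0.0, -0.9]
grip_width: 0.0194
grasp_force: 40.0
```

jog_arm --motion '[{"x": -0.6, "y": 0, "z": 0, "ax": 0, "ay": 0, "az": 0}, {"x": -0.6, "y": 0, "z": 0, "ax": 0, "ay": 0, "az": 0}, {"x": -0.6, "y": 0, "z": 0, "ax": 0, "ay": 0, "az": 0}, {"x": -0.6, "y": 0, "z": 0, "ax": 0, "ay": 0, "az": 0}, {"x": 0, "y": 0, "z": 0, "ax": 0, "ay": 0, "az": 0}]'

```text
time_s: 31.05
tool_pos: [0.4822, -0.1119, 0.0147]
tool_rot: [-180.0, 0.0, -179.9]
force: [0.4, -0.2, -1.6]
grip_width: 0.0194
grasp_force: 40.0
```

jog_arm --motion '[{"x": -0.8, "y": 0, "z": -0.06, "ax": 0, "ay": 0, "az": 0}, {"x": -0.8, "y": 0, "z": 0, "ax": 0, "ay": 0, "az": 0}, {"x": -0.8, "y": 0, "z": 0, "ax": 0, "ay": 0, "az": 0}, {"x": -0.8, "y": 0, "z": 0, "ax": 0, "ay": 0, "az": 0}, {"x": 0, "y": 0, "z": 0, "ax": 0, "ay": 0, "az": 0}]'

```text
time_s: 31.55
tool_pos: [0.5147, -0.1118, 0.0154]
tool_rot: [-180.0, 0.1, -179.9]
force: [-0.1, 1.3, -0.8]
grip_width: 0.0194
grasp_force: 40.0
```

jog_arm --motion '[{"x": -0.8, "y": 0, "z": 0, "ax": 0, "ay": 0, "az": 0}, {"x": -0.8, "y": 0, "z": 0, "ax": 0, "ay": 0, "az": 0}, {"x": -0.8, "y": 0, "z": 0, "ax": 0, "ay": 0, "az": 0}, {"x": -0.8, "y": 0, "z": 0, "ax": 0, "ay": 0, "az": 0}, {"x": 0, "y": 0, "z": 0, "ax": 0, "ay": 0, "az": 0}]'

```text
time_s: 32.05
tool_pos: [0.5466, -0.1117, 0.0154]
tool_rot: [-180.0, 0.1, -179.9]
force: [0.3, -0.3, -1.5]
grip_width: 0.0197
grasp_force: 40.0
```

jog_arm --motion '[{"x": -0.2, "y": 0, "z": 0, "ax": 0, "ay": 0, "az": 0}, {"x": -0.2, "y": 0, "z": 0, "ax": 0, "ay": 0, "az": 0}, {"x": -0.2, "y": 0, "z": 0, "ax": 0, "ay": 0, "az": 0}, {"x": -0.2, "y": 0, "z": 0, "ax": 0, "ay": 0, "az": 0}, {"x": -0.2, "y": 0, "z": 0, "ax": 0, "ay": 0, "az": 0}]'

```text
time_s: 32.55
tool_pos: [0.5553, -0.1117, 0.0153]
tool_rot: [180.0, 0.0, -180.0]
force: [0.5, 0.8, -0.6]
grip_width: 0.0201
grasp_force: 40.0
```

jog_arm --motion '[{"x": -0.1, "y": 0, "z": 0.02, "ax": 0, "ay": 0, "az": 0}, {"x": -0.1, "y": 0, "z": 0.02, "ax": 0, "ay": 0, "az": 0}, {"x": -0.1, "y": 0, "z": 0.02, "ax": 0, "ay": 0, "az": 0}, {"x": -0.1, "y": 0, "z": 0, "ax": 0, "ay": 0, "az": 0}, {"x": 0, "y": 0, "z": 0, "ax": 0, "ay": 0, "az": 0}]'

```text
time_s: 33.05
tool_pos: [0.5586, -0.1117, 0.0145]
tool_rot: [180.0, -0.1, -180.0]
force: [-1.9, 0.1, 1.6]
grip_width: 0.02
grasp_force: 40.0
```

jog_arm --motion '[{"x": -0.1, "y": 0, "z": 0, "ax": 0, "ay": 0, "az": 0}, {"x": -0.1, "y": 0, "z": 0, "ax": 0, "ay": 0, "az": 0}, {"x": -0.1, "y": 0, "z": 0, "ax": 0, "ay": 0, "az": 0}, {"x": 0, "y": 0, "z": 0, "ax": 0, "ay": 0, "az": 0}, {"x": 0, "y": 0, "z": 0, "ax": 0, "ay": 0, "az": 0}]'

```text
time_s: 33.55
tool_pos: [0.5586, -0.1117, 0.0145]
tool_rot: [179.9, -0.4, -180.0]
force: [-11.4, 1.7, 11.1]
grip_width: 0.0195
grasp_force: 40.0
```

jog_arm --motion '[{"x": 0, "y": 0, "z": 0, "ax": 0, "ay": 0, "az": 0}, {"x": 0, "y": 0, "z": 0, "ax": 0, "ay": 0, "az": 0}, {"x": 0, "y": 0, "z": 0, "ax": 0, "ay": 0, "az": 0}, {"x": 0, "y": 0, "z": -4, "ax": 0, "ay": 0, "az": 0}, {"x": 0, "y": 0, "z": -5, "ax": 0, "ay": 0, "az": 0}]' --claw 0.15 --squeeze 15

```text
time_s: 34.05
tool_pos: [0.5606, -0.1114, 0.1036]
tool_rot: [-180.0, -0.3, -180.0]
force: [1.0, 0.6, 1.1]
grip_width: 0.0478
grasp_force: 0.0
```

jog_arm --motion '[{"x": 0, "y": 0, "z": -4.5, "ax": 0, "ay": 0, "az": 0}, {"x": 0, "y": 0, "z": -4.5, "ax": 0, "ay": 0, "az": 0}, {"x": 0, "y": 0, "z": -4.5, "ax": 0, "ay": 0, "az": 0}, {"x": 0, "y": 0, "z": -4.5, "ax": 0, "ay": 0, "az": 0}, {"x": 0, "y": 0, "z": -2.5, "ax": 0, "ay": 0, "az": 0}]' --claw 0.4

```text
time_s: 34.55
tool_pos: [0.5636, -0.1123, 0.3141]
tool_rot: [180.0, 0.4, -180.0]
force: [1.0, 0.1, -0.5]
grip_width: 0.0611
grasp_force: 0.0
```

jog_arm --motion '[{"x": 0.2, "y": 4.5, "z": 0, "ax": 0, "ay": 0, "az": 0}, {"x": 0.2, "y": 4.5, "z": 0, "ax": 0, "ay": 0, "az": 0}, {"x": 0.2, "y": 4.5, "z": 0, "ax": 0, "ay": 0, "az": 0}, {"x": 0.2, "y": 4.5, "z": 0, "ax": 0, "ay": 0, "az": 0}, {"x": 0.2, "y": 4.5, "z": 0, "ax": 0, "ay": 0, "az": 0}]'

```text
time_s: 35.05
tool_pos: [0.5521, 0.1151, 0.3101]
tool_rot: [179.9, 0.1, -180.0]
force: [1.0, 0.5, 0.5]
grip_width: 0.0607
grasp_force: 0.0
```

jog_arm --motion '[{"x": 0.3, "y": 4.4, "z": 0, "ax": 0, "ay": 0, "az": 0}, {"x": 0.3, "y": 4.4, "z": 0, "ax": 0, "ay": 0, "az": 0}, {"x": 0, "y": 0, "z": 0, "ax": 0, "ay": 0, "az": 0}, {"x": 0, "y": 0, "z": 0, "ax": 0, "ay": 0, "az": 0}, {"x": 0, "y": 0, "z": 0, "ax": 0, "ay": 0, "az": 0}]'

```text
time_s: 35.55
tool_pos: [0.5466, 0.1996, 0.3099]
tool_rot: [-180.0, 0.0, 179.9]
force: [-0.2, -0.6, 0.5]
grip_width: 0.0606
grasp_force: 0.0
```

Run:
```python
from h import *
for n in("top","side"):
    im=env.read_camera(n); cv2.imwrite(f"pics/{n}6.png",im[:,:,::-1])
    if n=="side": cv2.imwrite("pics/s6.png",cv2.resize(im[170:320,230:410],(720,600),interpolation=cv2.INTER_CUBIC)[:,:,::-1])
```

```text
(no output)
```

View pics/s6.png

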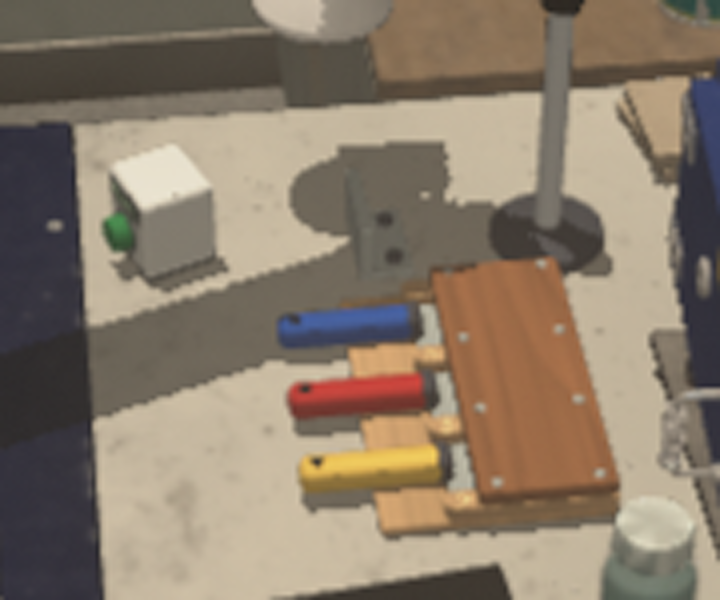

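The side view shows the blue, red and yellow scrapers each seated in its own slot, with the jar still standing at (650,560) and the timer at (165,215). Next I'll swing the lamp back.

jog_arm --motion '[{"x": 0, "y": 0, "z": 3, "ax": 0, "ay": 0, "az": 0}, {"x": 0, "y": 0, "z": 3, "ax": 0, "ay": 0, "az": 0}, {"x": 0, "y": 0, "z": 2.2, "ax": 0, "ay": 0, "az": 0}, {"x": 0, "y": 0, "z": 1, "ax": 0, "ay": 0, "az": 0}, {"x": 0, "y": 0, "z": 0, "ax": 0, "ay": 0, "az": 0}]'

```text
time_s: 36.15
tool_pos: [0.5455, 0.2, 0.2167]
tool_rot: [-179.9, -0.1, 179.9]
force: [-0.0, 0.2, 0.5]
grip_width: 0.061
grasp_force: 0.0
```

jog_arm --motion '[{"x": 0, "y": 0, "z": 0, "ax": 0, "ay": 0, "az": 0}, {"x": 0, "y": 0, "z": 0, "ax": 0, "ay": 0, "az": 0}, {"x": 0, "y": 0, "z": 0, "ax": 0, "ay": 0, "az": 0}, {"x": 0, "y": 0, "z": 0, "ax": 0, "ay": 0, "az": 0}, {"x": 0, "y": 0, "z": 0, "ax": 0, "ay": 0, "az": 0}]' --claw -1 --squeeze 20

```text
time_s: 36.65
tool_pos: [0.5461, 0.2013, 0.2181]
tool_rot: [180.0, 0.0, -180.0]
force: [0.3, -0.3, -0.8]
grip_width: 0.0287
grasp_force: 0.0
```

jog_arm --motion '[{"x": 0, "y": 0, "z": 0, "ax": 0, "ay": 0, "az": 0}, {"x": 0, "y": 0, "z": 0, "ax": 0, "ay": 0, "az": 0}, {"x": 0, "y": 0, "z": 0, "ax": 0, "ay": 0, "az": 0}, {"x": 0, "y": 0, "z": 0, "ax": 0, "ay": 0, "az": 0}, {"x": 0, "y": 0, "z": 0, "ax": 0, "ay": 0, "az": 0}]'

```text
time_s: 37.15
tool_pos: [0.5462, 0.2009, 0.2179]
tool_rot: [-180.0, 0.0, -180.0]
force: [0.3, -2.5, 1.4]
grip_width: 0.0217
grasp_force: 20.0
```

```bash
python3 -c "
import numpy as np
t=np.linspace(2.094,.315,16);s=16.8*np.diff(np.sin(t));c=-16.8*np.diff(np.cos(t));print(np.round(np.c_[s,c],2).tolist())"
```

```text
[[0.89, -1.78], [0.67, -1.87], [0.45, -1.94], [0.21, -1.98], [-0.02, -1.99], [-0.26, -1.97], [-0.49, -1.93], [-0.71, -1.86], [-0.93, -1.76], [-1.13, -1.64], [-1.32, -1.49], [-1.48, -1.33], [-1.63, -1.14], [-1.75, -0.94], [-1.85, -0.73]]
```

jog_arm --motion '[{"x": 0.89, "y": -1.78, "z": 0, "ax": 0, "ay": 0, "az": 0}, {"x": 0.67, "y": -1.87, "z": 0, "ax": 0, "ay": 0, "az": 0}, {"x": 0.45, "y": -1.94, "z": 0, "ax": 0, "ay": 0, "az": 0}, {"x": 0.21, "y": -1.98, "z": 0, "ax": 0, "ay": 0, "az": 0}, {"x": -0.02, "y": -1.99, "z": 0, "ax": 0, "ay": 0, "az": 0}]'

```text
time_s: 37.65
tool_pos: [0.5211, 0.1105, 0.2178]
tool_rot: [179.6, -0.3, -179.6]
force: [-6.7, 6.8, 4.8]
grip_width: 0.0216
grasp_force: 20.0
```

jog_arm --motion '[{"x": -0.26, "y": -1.97, "z": 0, "ax": 0, "ay": 0, "az": 0}, {"x": -0.49, "y": -1.93, "z": 0, "ax": 0, "ay": 0, "az": 0}, {"x": -0.71, "y": -1.86, "z": 0, "ax": 0, "ay": 0, "az": 0}, {"x": -0.93, "y": -1.76, "z": 0, "ax": 0, "ay": 0, "az": 0}, {"x": -1.13, "y": -1.64, "z": 0, "ax": 0, "ay": 0, "az": 0}]'

```text
time_s: 38.15
tool_pos: [0.5578, 0.017, 0.2178]
tool_rot: [179.7, -0.2, -179.7]
force: [-4.5, 4.9, 4.9]
grip_width: 0.0216
grasp_force: 20.0
```

jog_arm --motion '[{"x": -1.32, "y": -1.49, "z": 0, "ax": 0, "ay": 0, "az": 0}, {"x": -1.48, "y": -1.33, "z": 0, "ax": 0, "ay": 0, "az": 0}, {"x": -1.63, "y": -1.14, "z": 0, "ax": 0, "ay": 0, "az": 0}, {"x": -1.75, "y": -0.94, "z": 0, "ax": 0, "ay": 0, "az": 0}, {"x": -1.85, "y": -0.73, "z": 0, "ax": 0, "ay": 0, "az": 0}]'

```text
time_s: 38.65
tool_pos: [0.6384, -0.041, 0.2177]
tool_rot: [179.8, -0.3, -179.9]
force: [-7.3, 2.2, 7.6]
grip_width: 0.0217
grasp_force: 20.0
```

jog_arm --motion '[{"x": 0, "y": 0, "z": 0, "ax": 0, "ay": 0, "az": 0}, {"x": 0, "y": 0, "z": 0, "ax": 0, "ay": 0, "az": 0}, {"x": 0, "y": 0, "z": 0, "ax": 0, "ay": 0, "az": 0}, {"x": 0, "y": 0, "z": 0, "ax": 0, "ay": 0, "az": 0}, {"x": 0, "y": 0, "z": 0, "ax": 0, "ay": 0, "az": 0}]'

```text
time_s: 39.15
tool_pos: [0.6398, -0.0415, 0.2178]
tool_rot: [179.9, 0.1, -179.9]
force: [2.4, 1.0, 1.2]
grip_width: 0.0214
grasp_force: 20.0
```

jog_arm --motion '[{"x": 0, "y": 0, "z": 0, "ax": 0, "ay": 0, "az": 0}, {"x": 0, "y": 0, "z": 0, "ax": 0, "ay": 0, "az": 0}, {"x": 0, "y": 0, "z": 0, "ax": 0, "ay": 0, "az": 0}, {"x": 0, "y": 0, "z": -4, "ax": 0, "ay": 0, "az": 0}, {"x": 0, "y": 0, "z": -5, "ax": 0, "ay": 0, "az": 0}]' --claw 1

```text
time_s: 39.65
tool_pos: [0.6376, -0.0419, 0.3059]
tool_rot: [-180.0, -0.4, -180.0]
force: [0.6, -0.4, 0.2]
grip_width: 0.0536
grasp_force: 0.0
```

jog_arm --motion '[{"x": 2.8, "y": 3.4, "z": 0, "ax": 0, "ay": 0, "az": 0}, {"x": 2.8, "y": 3.4, "z": 0, "ax": 0, "ay": 0, "az": 0}, {"x": 2.8, "y": 3.4, "z": 0, "ax": 0, "ay": 0, "az": 0}, {"x": 2.8, "y": 3.4, "z": 0, "ax": 0, "ay": 0, "az": 0}, {"x": 2.8, "y": 3.4, "z": 0, "ax": 0, "ay": 0, "az": 0}]'

```text
time_s: 40.15
tool_pos: [0.4978, 0.1284, 0.3075]
tool_rot: [180.0, -0.0, -180.0]
force: [0.5, 1.3, 0.0]
grip_width: 0.0855
grasp_force: 0.0
```

jog_arm --motion '[{"x": 0, "y": 0, "z": 3, "ax": 0, "ay": 0, "az": 0}, {"x": 0, "y": 0, "z": 3, "ax": 0, "ay": 0, "az": 0}, {"x": 0, "y": 0, "z": 3, "ax": 0, "ay": 0, "az": 0}, {"x": 0, "y": 0, "z": 0, "ax": 0, "ay": 0, "az": 0}, {"x": 0, "y": 0, "z": 0, "ax": 0, "ay": 0, "az": 0}]'

```text
time_s: 40.65
tool_pos: [0.4994, 0.1273, 0.218]
tool_rot: [-180.0, -0.0, -180.0]
force: [-0.7, 0.4, 1.4]
grip_width: 0.087
grasp_force: 0.0
```

Run:
```python
from h import *
import pickle
o=env.get_obs(); p=env.camera_params("wrist"); im=env.read_camera("wrist"); cv2.imwrite("pics/w7.png",im[:,:,::-1]); pickle.dump(p,open("w7.pkl","wb"))
print(o["tool_pos"],o["tool_rot"])
im=env.read_camera("top");cv2.imwrite("pics/t7.png",im[:,:,::-1])
c=big(hsv(im,(0,180,120),(8,255,255),(240,150,340,235))); u=c[:,0].mean(0); print("knob px",u,onz("top",u,.25))
```

```text
[0.49936458 0.12732592 0.21802626] [-1.79972016e+02 -3.98940322e-02 -1.79995959e+02]Traceback (most recent call last):
  File "<stdin>", line 6, in <module>
TypeError: 'NoneType' object is not subscriptable
```

View pics/w7.png

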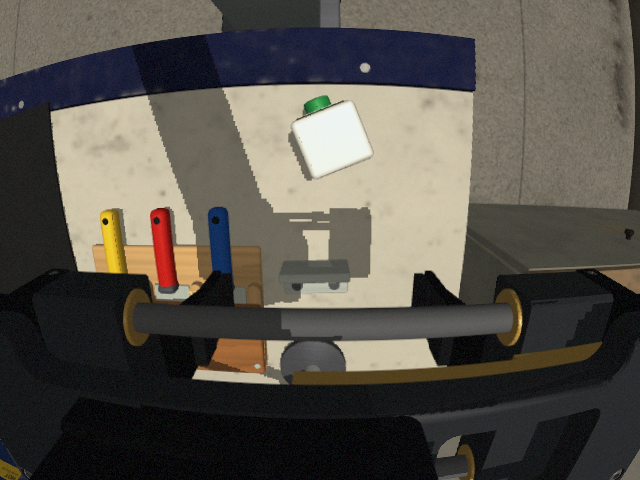

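The wrist view has the timer top at (332,138), the button at (316,104) and the stop at (314,270), and the scrapers are in their slots.

Run:
```python
from h import *
import pickle
p=pickle.load(open("w7.pkl","rb")); im=cv2.imread("pics/w7.png")[:,:,::-1].copy()
print("cam",ray("wrist",(1,1),p)[0])
m=hsv(im,(0,0,225),(180,25,255),(270,80,400,200)); c=big(m)
P=(np.array([onz("wrist",q[0].astype(float),.066,p)[:2] for q in c])*1000).astype(np.float32); r=cv2.minAreaRect(P); print(r,cv2.contourArea(c)); print(cv2.boxPoints(r))
c=big(hsv(im,(45,100,40),(85,255,255),(270,80,400,200))); u=c[:,0].mean(0); print("button",u,onz("wrist",u,.035,p))
cr=im[245:305,265:365]; cv2.imwrite("pics/stop.png",cv2.resize(cr,(800,480),interpolation=cv2.INTER_CUBIC)[:,:,::-1])
t=cv2.imread("pics/t7.png"); cv2.imwrite("pics/t7c.png",cv2.resize(t[150:330,160:360],(660,594),interpolation=cv2.INTER_CUBIC))
```

```text
cam [0.42841352 0.12794269 0.38098749]
((428.9796142578125, 136.2820587158203), (49.434322357177734, 52.72610855102539), 22.239953994750977) 3473.5
[[396.12317 151.32878]
 [416.07928 102.52512]
 [461.83606 121.23534]
 [441.87994 170.039  ]]
button [316.76271186 103.72881356] [0.39699989 0.1227301  0.035     ]
```

View pics/stop.png

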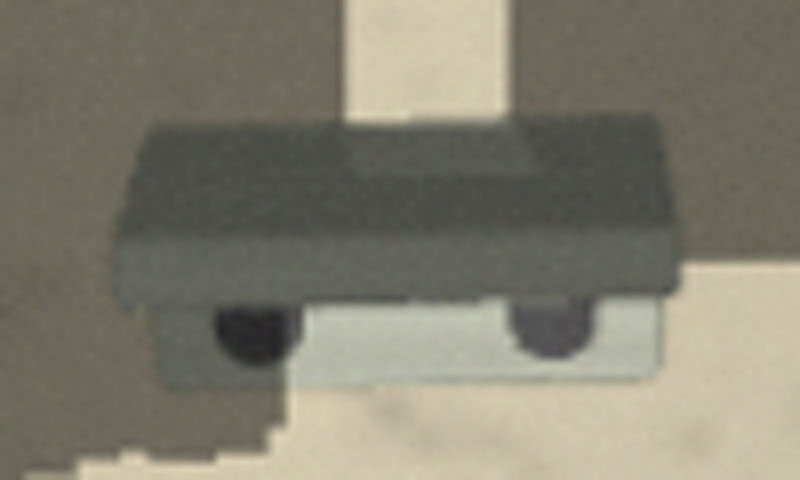

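Run:
```python
from h import *
import pickle
p=pickle.load(open("w7.pkl","rb"))
for n,u,v,z in(("footL-",152,122,0),("footR+",655,115,0),("topL-",120,235,.045),("topR+",675,225,.045)): print(n,np.round(onz("wrist",(265+u/8-.5,245+v/8-.5),z,p),4))
print(np.array([.429,.1363])-.041*np.array([np.cos(.388),np.sin(.388)]))
```

```text
footL- [ 0.5587  0.0857 -0.    ]
footR+ [0.5576 0.1539 0.    ]
topL- [0.5579 0.0863 0.045 ]
topR+ [0.5564 0.1536 0.045 ]
[0.39104763 0.12078815]
```

View pics/t7c.png

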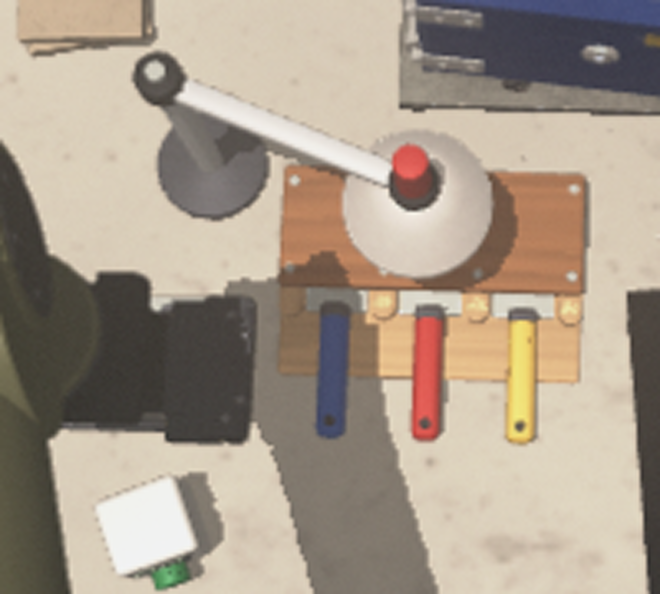

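jog_arm --motion '[{"x": 3.52, "y": 0.45, "z": 0, "ax": 0, "ay": 0, "az": 0}, {"x": 3.52, "y": 0.45, "z": 0, "ax": 0, "ay": 0, "az": 0}, {"x": 0, "y": 0, "z": 0, "ax": 0, "ay": 0, "az": -7.4}, {"x": 0, "y": 0, "z": 0, "ax": 0, "ay": 0, "az": -7.4}, {"x": 0, "y": 0, "z": 0, "ax": 0, "ay": 0, "az": -7.4}]'

```text
time_s: 41.25
tool_pos: [0.43, 0.1369, 0.2197]
tool_rot: [179.9, 0.2, -157.5]
force: [-0.5, -0.0, -0.7]
grip_width: 0.0871
grasp_force: 0.0
```

jog_arm --motion '[{"x": 0, "y": 0, "z": 4, "ax": 0, "ay": 0, "az": 0}, {"x": 0, "y": 0, "z": 4, "ax": 0, "ay": 0, "az": 0}, {"x": 0, "y": 0, "z": 2, "ax": 0, "ay": 0, "az": 0}, {"x": 0, "y": 0, "z": 0, "ax": 0, "ay": 0, "az": 0}, {"x": 0, "y": 0, "z": 0, "ax": 0, "ay": 0, "az": 0}]'

```text
time_s: 41.75
tool_pos: [0.4304, 0.137, 0.1193]
tool_rot: [180.0, 0.1, -157.8]
force: [-0.8, 0.2, -0.7]
grip_width: 0.0869
grasp_force: 0.0
```

Run:
```python
from h import *
o=env.get_obs(); p=env.camera_params("wrist"); im=env.read_camera("wrist"); cv2.imwrite("pics/w8.png",im[:,:,::-1])
print(o["tool_pos"],o["tool_rot"])
c=big(hsv(im,(45,100,40),(85,255,255),(150,50,500,400))); u=c[:,0].mean(0); r=cv2.boundingRect(c)
print("button",u,onz("wrist",u,.038,p),r, cv2.contourArea(c))
```

```text
[0.43036288 0.13696937 0.11931675] [ 1.79992000e+02  1.29042874e-01 -1.57785926e+02]
button [321.19191919 189.57575758] [0.39722717 0.1227359  0.038     ] (304, 179, 36, 22) 681.5
```

jog_arm --motion '[{"x": 0, "y": 0, "z": 3, "ax": 0, "ay": 0, "az": 0}, {"x": 0, "y": 0, "z": 3, "ax": 0, "ay": 0, "az": 0}, {"x": 0, "y": 0, "z": 2.5, "ax": 0, "ay": 0, "az": 0}, {"x": 0, "y": 0, "z": 1.4, "ax": 0, "ay": 0, "az": 0}, {"x": 0, "y": 0, "z": 0, "ax": 0, "ay": 0, "az": 0}]'

```text
time_s: 42.3
tool_pos: [0.4293, 0.1368, 0.0187]
tool_rot: [-180.0, -0.0, -157.8]
force: [-0.2, 0.3, 0.3]
grip_width: 0.0868
grasp_force: 0.0
```

jog_arm --motion '[{"x": 0, "y": 0, "z": 0, "ax": 0, "ay": 0, "az": 0}, {"x": 0, "y": 0, "z": 0, "ax": 0, "ay": 0, "az": 0}, {"x": 0, "y": 0, "z": 0, "ax": 0, "ay": 0, "az": 0}, {"x": 0, "y": 0, "z": 0, "ax": 0, "ay": 0, "az": 0}, {"x": 0, "y": 0, "z": 0, "ax": 0, "ay": 0, "az": 0}]' --claw -1 --squeeze 30

```text
time_s: 42.8
tool_pos: [0.4297, 0.1367, 0.0193]
tool_rot: [180.0, 0.1, -157.8]
force: [0.5, -1.2, 3.7]
grip_width: 0.0584
grasp_force: 30.0
```

jog_arm --motion '[{"x": 0, "y": 0, "z": 0, "ax": 0, "ay": 0, "az": 0}, {"x": 0, "y": 0, "z": 0, "ax": 0, "ay": 0, "az": 0}, {"x": 0, "y": 0, "z": 0, "ax": 0, "ay": 0, "az": 0}, {"x": 0, "y": 0, "z": -0.5, "ax": 0, "ay": 0, "az": 0}, {"x": 0, "y": 0, "z": -0.5, "ax": 0, "ay": 0, "az": 0}]'

```text
time_s: 43.3
tool_pos: [0.4284, 0.1364, 0.0284]
tool_rot: [-180.0, -0.1, -157.8]
force: [-0.3, -0.4, -2.5]
grip_width: 0.0579
grasp_force: 30.0
```

jog_arm --motion '[{"x": 0, "y": 0, "z": 0, "ax": 0, "ay": 0, "az": 7.2}, {"x": 0, "y": 0, "z": 0, "ax": 0, "ay": 0, "az": 7.2}, {"x": 0, "y": 0, "z": 0, "ax": 0, "ay": 0, "az": 7.4}, {"x": -2, "y": -0.8, "z": 0, "ax": 0, "ay": 0, "az": 0}, {"x": -2, "y": -0.9, "z": 0, "ax": 0, "ay": 0, "az": 0}]'

```text
time_s: 43.8
tool_pos: [0.4689, 0.1205, 0.0286]
tool_rot: [180.0, -0.0, -179.5]
force: [0.0, -0.5, -1.8]
grip_width: 0.0579
grasp_force: 30.0
```

jog_arm --motion '[{"x": -1.5, "y": 0, "z": 0, "ax": 0, "ay": 0, "az": 0}, {"x": -1.5, "y": 0, "z": 0, "ax": 0, "ay": 0, "az": 0}, {"x": -1.5, "y": 0, "z": 0, "ax": 0, "ay": 0, "az": 0}, {"x": 0, "y": 0, "z": 0, "ax": 0, "ay": 0, "az": 0}, {"x": 0, "y": 0, "z": 0, "ax": 0, "ay": 0, "az": 0}]'

```text
time_s: 44.3
tool_pos: [0.5134, 0.1201, 0.0283]
tool_rot: [-180.0, -0.1, -179.6]
force: [-0.6, 0.2, -2.6]
grip_width: 0.0577
grasp_force: 30.0
```

jog_arm --motion '[{"x": 0, "y": 0, "z": 0.4, "ax": 0, "ay": 0, "az": 0}, {"x": 0, "y": -0.05, "z": 0.42, "ax": 0, "ay": 0, "az": 0}, {"x": 0, "y": 0, "z": 0, "ax": 0, "ay": 0, "az": 0}, {"x": -0.5, "y": 0, "z": 0, "ax": 0, "ay": 0, "az": 0}, {"x": -0.4, "y": 0, "z": 0, "ax": 0, "ay": 0, "az": 0}]'

```text
time_s: 44.8
tool_pos: [0.5237, 0.12, 0.0206]
tool_rot: [180.0, 0.0, -179.6]
force: [0.2, 0.2, -2.4]
grip_width: 0.0576
grasp_force: 30.0
```

jog_arm --motion '[{"x": -0.2, "y": 0, "z": 0, "ax": 0, "ay": 0, "az": 0}, {"x": -0.2, "y": 0, "z": 0, "ax": 0, "ay": 0, "az": 0}, {"x": -0.2, "y": 0, "z": 0, "ax": 0, "ay": 0, "az": 0}, {"x": -0.1, "y": 0, "z": 0, "ax": 0, "ay": 0, "az": 0}, {"x": 0, "y": 0, "z": 0, "ax": 0, "ay": 0, "az": 0}]'

```text
time_s: 45.3
tool_pos: [0.5303, 0.1199, 0.0204]
tool_rot: [-180.0, -0.0, -179.6]
force: [-0.0, -0.3, -2.1]
grip_width: 0.0578
grasp_force: 30.0
```

jog_arm --motion '[{"x": -0.1, "y": 0, "z": 0, "ax": 0, "ay": 0, "az": 0}, {"x": -0.1, "y": 0, "z": 0, "ax": 0, "ay": 0, "az": 0}, {"x": -0.1, "y": 0, "z": 0, "ax": 0, "ay": 0, "az": 0}, {"x": -0.1, "y": 0, "z": 0, "ax": 0, "ay": 0, "az": 0}, {"x": 0, "y": 0, "z": 0, "ax": 0, "ay": 0, "az": 0}]'

```text
time_s: 45.8
tool_pos: [0.5305, 0.1199, 0.0197]
tool_rot: [-180.0, -0.5, -179.5]
force: [-9.2, -0.3, 3.9]
grip_width: 0.058
grasp_force: 30.0
```

jog_arm --motion '[{"x": 0.15, "y": 0, "z": 0.03, "ax": 0, "ay": 0, "az": 0}, {"x": 0, "y": 0, "z": 0, "ax": 0, "ay": 0, "az": 0}, {"x": 0, "y": 0, "z": 0, "ax": 0, "ay": 0, "az": 0}, {"x": 0, "y": 0, "z": 0, "ax": 0, "ay": 0, "az": 0}, {"x": 0, "y": 0, "z": 0, "ax": 0, "ay": 0, "az": 0}]'

```text
time_s: 46.3
tool_pos: [0.5306, 0.12, 0.0196]
tool_rot: [-180.0, -0.3, -179.5]
force: [-6.1, 0.0, -0.1]
grip_width: 0.0578
grasp_force: 30.0
```

jog_arm --motion '[{"x": 0, "y": 0, "z": 0, "ax": 0, "ay": 0, "az": 0}, {"x": 0, "y": 0, "z": 0, "ax": 0, "ay": 0, "az": 0}, {"x": 0, "y": 0, "z": 0, "ax": 0, "ay": 0, "az": 0}, {"x": 0, "y": 0, "z": 0, "ax": 0, "ay": 0, "az": 0}, {"x": 0, "y": 0, "z": -1, "ax": 0, "ay": 0, "az": 0}]' --claw 0.65

```text
time_s: 46.8
tool_pos: [0.532, 0.1197, 0.0296]
tool_rot: [-179.9, -0.1, -179.6]
force: [-0.7, -0.6, 1.0]
grip_width: 0.0713
grasp_force: 0.0
```

jog_arm --motion '[{"x": 0, "y": 0, "z": -3, "ax": 0, "ay": 0, "az": 0}, {"x": 0, "y": 0, "z": -3, "ax": 0, "ay": 0, "az": 0}, {"x": 0, "y": 0, "z": -3, "ax": 0, "ay": 0, "az": 0}, {"x": 0, "y": 0, "z": 0, "ax": 0, "ay": 0, "az": 0}, {"x": 0, "y": 0, "z": 0, "ax": 0, "ay": 0, "az": 0}]'

```text
time_s: 47.3
tool_pos: [0.5334, 0.1202, 0.1213]
tool_rot: [179.9, 0.1, -179.6]
force: [-0.7, -0.0, -0.8]
grip_width: 0.0719
grasp_force: 0.0
```

Run:
```python
from h import *
o=env.get_obs(); p=env.camera_params("wrist"); im=env.read_camera("wrist"); cv2.imwrite("pics/w9.png",im[:,:,::-1])
print(o["tool_pos"],o["tool_rot"])
c=big(hsv(im,(45,100,40),(85,255,255),(150,50,500,400))); u=c[:,0].mean(0)
print("button",u,onz("wrist",u,.037,p))
```

```text
[0.5333845  0.12016844 0.12129275] [ 1.79916327e+02  1.15324617e-01 -1.79568209e+02]
button [321.6969697 186.       ] [0.49518386 0.12015416 0.037     ]
```

View pics/w9.png

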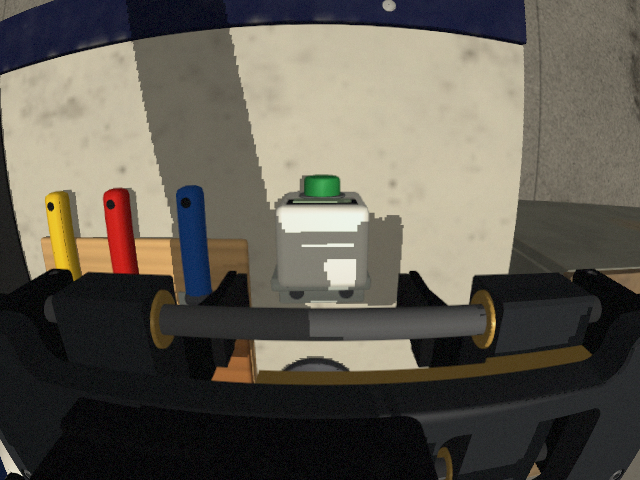

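The timer stands squarely against the stop at (322,245), with the stop showing about equally on both sides. The button is at (322,186).

jog_arm --motion '[{"x": 4, "y": 0, "z": 0, "ax": 0, "ay": 0, "az": 0}, {"x": 3.8, "y": 0, "z": 0, "ax": 0, "ay": 0, "az": 0}, {"x": 0, "y": 0, "z": 0, "ax": 0, "ay": 0, "az": 0}, {"x": 0, "y": 0, "z": 0, "ax": 0, "ay": 0, "az": 0}, {"x": 0, "y": 0, "z": 0, "ax": 0, "ay": 0, "az": 0}]' --claw -1

```text
time_s: 47.85
tool_pos: [0.4555, 0.1193, 0.1201]
tool_rot: [-180.0, 0.0, -179.6]
force: [0.1, -0.6, -0.0]
grip_width: 0.0396
grasp_force: 0.0
```

jog_arm --motion '[{"x": 0, "y": 0, "z": 3.5, "ax": 0, "ay": 0, "az": 0}, {"x": 0, "y": 0, "z": 3.5, "ax": 0, "ay": 0, "az": 0}, {"x": 0, "y": 0, "z": 2.5, "ax": 0, "ay": 0, "az": 0}, {"x": 0, "y": 0, "z": 1.3, "ax": 0, "ay": 0, "az": 0}, {"x": 0, "y": 0, "z": 0, "ax": 0, "ay": 0, "az": 0}]'

```text
time_s: 48.35
tool_pos: [0.4542, 0.1183, 0.0106]
tool_rot: [-179.8, -0.2, -179.6]
force: [-1.0, -0.3, -0.8]
grip_width: 0.0027
grasp_force: 0.0
```

jog_arm --motion '[{"x": -0.4, "y": 0, "z": 0, "ax": 0, "ay": 0, "az": 0}, {"x": -0.4, "y": 0, "z": 0, "ax": 0, "ay": 0, "az": 0}, {"x": -0.4, "y": 0, "z": 0, "ax": 0, "ay": 0, "az": 0}, {"x": -0.4, "y": 0, "z": 0, "ax": 0, "ay": 0, "az": 0}, {"x": 0, "y": 0, "z": 0, "ax": 0, "ay": 0, "az": 0}]'

```text
time_s: 48.85
tool_pos: [0.4719, 0.1196, 0.0128]
tool_rot: [180.0, 0.1, -179.6]
force: [0.7, -0.7, 0.4]
grip_width: 0.0005
grasp_force: 0.0
```

jog_arm --motion '[{"x": -0.2, "y": 0, "z": 0, "ax": 0, "ay": 0, "az": 0}, {"x": -0.2, "y": 0, "z": 0, "ax": 0, "ay": 0, "az": 0}, {"x": -0.2, "y": 0, "z": 0, "ax": 0, "ay": 0, "az": 0}, {"x": -0.2, "y": 0, "z": 0, "ax": 0, "ay": 0, "az": 0}, {"x": 0, "y": 0, "z": 0, "ax": 0, "ay": 0, "az": 0}]'

```text
time_s: 49.35
tool_pos: [0.4783, 0.1196, 0.012]
tool_rot: [-180.0, -0.1, -179.6]
force: [-2.0, 0.0, 1.0]
grip_width: 0.0004
grasp_force: 1.1
```

jog_arm --motion '[{"x": -0.1, "y": 0, "z": 0, "ax": 0, "ay": 0, "az": 0}, {"x": -0.1, "y": 0, "z": 0, "ax": 0, "ay": 0, "az": 0}, {"x": -0.1, "y": 0, "z": 0, "ax": 0, "ay": 0, "az": 0}, {"x": -0.1, "y": 0, "z": 0, "ax": 0, "ay": 0, "az": 0}, {"x": 0, "y": 0, "z": 0, "ax": 0, "ay": 0, "az": 0}]'

```text
time_s: 49.85
tool_pos: [0.4822, 0.1196, 0.012]
tool_rot: [-180.0, -0.1, -179.6]
force: [-4.0, -0.8, 2.5]
grip_width: 0.0001
grasp_force: 2.3
```

jog_arm --motion '[{"x": -0.1, "y": 0, "z": 0, "ax": 0, "ay": 0, "az": 0}, {"x": -0.1, "y": 0, "z": 0, "ax": 0, "ay": 0, "az": 0}, {"x": -0.1, "y": 0, "z": 0, "ax": 0, "ay": 0, "az": 0}, {"x": -0.1, "y": 0, "z": 0, "ax": 0, "ay": 0, "az": 0}, {"x": 0, "y": 0, "z": 0, "ax": 0, "ay": 0, "az": 0}]'

```text
time_s: 50.35
tool_pos: [0.4832, 0.1195, 0.0117]
tool_rot: [-180.0, -0.4, -179.5]
force: [-12.8, 0.1, 10.3]
grip_width: 0.0004
grasp_force: 6.5
```

jog_arm --motion '[{"x": -0.1, "y": 0, "z": 0, "ax": 0, "ay": 0, "az": 0}, {"x": -0.1, "y": 0, "z": 0, "ax": 0, "ay": 0, "az": 0}, {"x": 0, "y": 0, "z": 0, "ax": 0, "ay": 0, "az": 0}, {"x": 0, "y": 0, "z": 0, "ax": 0, "ay": 0, "az": 0}, {"x": 0, "y": 0, "z": 0, "ax": 0, "ay": 0, "az": 0}]'

```text
time_s: 50.85
tool_pos: [0.4833, 0.1195, 0.0113]
tool_rot: [-180.0, -0.7, -179.5]
force: [-17.5, 0.1, 13.7]
grip_width: 0.0004
grasp_force: 8.6
```

jog_arm --motion '[{"x": 0.4, "y": 0, "z": 0, "ax": 0, "ay": 0, "az": 0}, {"x": 0.5, "y": 0, "z": 0, "ax": 0, "ay": 0, "az": 0}, {"x": 1, "y": 0, "z": 0, "ax": 0, "ay": 0, "az": 0}, {"x": 2, "y": 0, "z": 0, "ax": 0, "ay": 0, "az": 0}, {"x": 0, "y": 0, "z": 0, "ax": 0, "ay": 0, "az": 0}]'

```text
time_s: 51.35
tool_pos: [0.4487, 0.1195, 0.0122]
tool_rot: [179.9, 0.0, -179.5]
force: [-0.4, 1.3, -0.3]
grip_width: 0.0001
grasp_force: 0.0
```

jog_arm --motion '[{"x": 0, "y": 0, "z": -4, "ax": 0, "ay": 0, "az": 0}, {"x": 0, "y": 0, "z": -4.5, "ax": 0, "ay": 0, "az": 0}, {"x": 0, "y": 0, "z": -4.5, "ax": 0, "ay": 0, "az": 0}, {"x": 0, "y": 0, "z": -4.5, "ax": 0, "ay": 0, "az": 0}, {"x": 0, "y": 0, "z": 0, "ax": 0, "ay": 0, "az": 0}]'

```text
time_s: 51.85
tool_pos: [0.4552, 0.121, 0.1941]
tool_rot: [179.6, 0.8, -179.6]
force: [0.8, 0.9, 0.4]
grip_width: 0.0002
grasp_force: 0.0
```

Run:
```python
from h import *
a=env.read_camera("side"); b=env.read_camera("wrist")
cv2.imwrite("pics/fin.png",cv2.resize(np.hstack([a[150:400,230:430],cv2.resize(b,(333,250))]),(790,371),interpolation=cv2.INTER_CUBIC)[:,:,::-1])
```

```text
(no output)
```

View pics/fin.png

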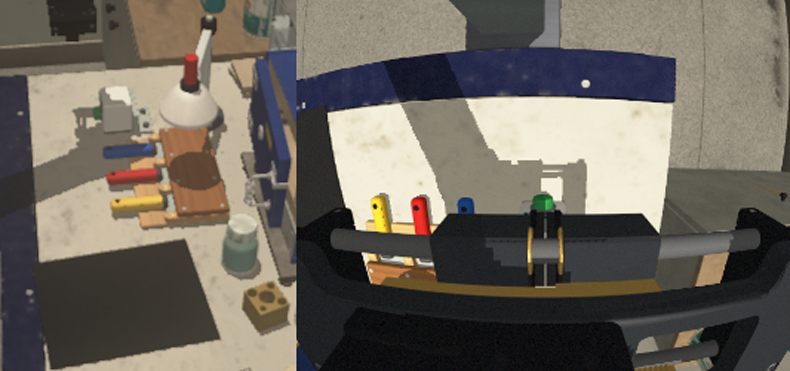

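The mat is empty, the three scrapers are in the rack, the lamp is over it, the timer stands at the stop, and the jar is upright. I'm handing the job in.

```bash
python3 -c "
from cell import env
print(env.sign_off())"
```

```text
the job is handed in; nothing more can be done
None
```

The job is handed in, though sign-off returned no verdict: all three scrapers are home in their slots, the lamp is back over the middle of the rack, the timer stands centred against the stop with its green button pressed fully in, and the teal jar is still upright.

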